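Wind the specimen slide under the microscope with its loose crank

TASK

Put the loose crank fully down on the square shaft of the microscope's specimen slide, feeling gently for the angle at which it drops on, then take its black knob and wind it clockwise, full circles, until the carriage with the glass dish comes up against the red stop; ease off as soon as you feel the stop and never force the drive. Move the carriage only by the crank, let go and leave the crank sitting fully home on the shaft, and leave everything else on the bench where it is.

Things in the scene. Friction and masses are not known exactly. Their poses are not given: they have to be found in the camera images.
- winder: The wound specimen slide, fixed to the bench. Origin on the bench under its shaft's axis, z up, y along the rail towards the microscope. Ivory base 120 x 470 x 15 mm from y = -50 to 420 mm; at the origin a grey gearbox 90 x 90 mm, 60 mm high, on it a round steel collar 60 mm across, top at 70 mm. Its drive is delicate.
- shaft_seat (a point): Point on the shaft's axis at the collar's top, 70 mm above the bench; its axes are the slide's. A crank fully home has its underside here. The shaft turns with a steady drag of 0.22 N m (3 N at the knob) and stays where it is left. 2.1 to 2.6 turns clockwise seen from above bring the carriage to the stop, where the shaft stops dead: ease off there, for more than about 25 N at the knob damages the drive (300 N summed at the shaft).
- shaft_end (a point): Centre of the upper end of the upright brass drive shaft, 22 mm above the collar. The shaft is 14 x 14 mm square, its topmost 3 mm tapering to 10.5 mm. The angle at which its flats stand is NOT reported (this point's axes are the slide's) and differs every time: feel or look for it; it repeats every 90 degrees. Pressing harder than 50 N on the end damages it.
- lens (a point): Lowest point of the microscope's lens, 170 mm above the bench, over the rail at y = 260 mm of the slide's frame. The head above is 76 mm across, with eyepieces towards the slide's -x, top about 370 mm; its column stands at y = 365 mm. Fixed to the slide; keep clear of it.
- carriage: The carriage on the rail: an aluminium block 90 x 80 mm, top at 54 mm, with a round glass dish of rock chips on it (top at 66 mm). Origin on the bench under the block's centre; axes as the slide's. It moves along the slide's y axis by 30 mm per clockwise turn of the shaft. Not to be touched.
- carriage_mark (a point): Middle of the carriage's edge that meets the stop, 40 mm from its centre, 47 mm above the bench.
- stop_face (a point): Middle of the face of the red end stop, 47 mm above the bench, at y = 300 mm in the slide's frame. The carriage is home when its mark meets this point.
- crank: The loose steel crank, 175 g, lying flat on the bench, knob up. Origin: centre of its socket's mouth, on the flat underside, z up. Round it stands a square hub 32 x 32 mm, 46 mm high, sides along x and y; its socket, open below, is 16 mm square, 24 mm deep, sides along x and y. A flat arm, 18 mm wide, 10 mm thick, flush with the underside, runs along +x to a black upright knob.
- crank_hub (a point): Centre of the crank's hub, 23 mm above its underside; axes as the crank's. The hub can be gripped across y (32 mm); the arm is in the way only at +x.
- crank_knob (a point): Point on the axis of the crank's black knob, 70 mm from the hub's axis along the crank's x, 35 mm above the crank's underside. The knob is a cylinder 22 mm across, from 11 to 58 mm above the underside, and spins freely on the arm, so the hand need not turn as it winds.
- jar: Amber glass jar with a black lid, 60 mm across, 85 mm high; origin: centre of its underside. A bystander, to be left alone.
- wash_bottle: White bottle with a blue cap, 64 mm across, 150 mm high; origin: centre of its underside. A bystander, to be left alone.
- slide_box: Closed white box for glass slides, 90 x 130 x 35 mm; origin: centre of its underside. A bystander, to be left alone.
- red_tray: Red divided tray, 100 x 150 x 55 mm; origin: centre of its underside. A bystander, to be left alone.
- tape_roll: Green roll, 80 mm across, 20 mm high, lying flat; origin: centre of its underside. A bystander, to be left alone.
- dish: Clear closed specimen dish, 90 mm across, 14 mm high; origin: centre of its underside. A bystander, to be left alone.
- marker: White and blue marker pen, 130 mm long, 14 mm thick, lying along its x; origin: centre of its underside. A bystander, to be left alone.
Things that resemble listed ones, but are neither listed nor needed, are in the scene too. There is more than one size of the crank; the job needs the largest.

How it is judged:
By the outcome, as a careful person would: the job done as asked, in the order asked, and still so for the second after the job is handed in, with the robot touching nothing.
It also fails if it takes over 72 s, if anything falls off the work surface, if the arm or the gripper's body presses on something with over 40 N, if the wrist force passes 120 N, or if a joint passes its speed limit or range.

ROBOT

A 6-joint arm with a two-finger parallel gripper is mounted at the origin on the work surface. World frame = base frame: x ahead of the robot, y to its left, z up, the work surface at z = 0. Lengths are in m, angles in rad, forces in N, time in s.
With the tool pointing down it reaches from about 0.35 to 0.975 m from the base axis. Payload 7.1 kg.
Tool frame: the origin (TCP) lies on the centre line of the jaws, within the pads' length; the fingertips stand 25 mm ahead of it and the grasp point (between the pads) lies 6 mm ahead of it (tips_ahead is the distance from the TCP to the fingertips, in m); z points along the fingers, y is the direction in which the jaws open and shut (so a half turn about z gives the same grasp; the last joint's range is limited). The gripper opens to 88 mm and grips with 3 to 60 N. Pads are 20 mm wide; open, the fingers measure 115 mm over their backs; the gripper's body (75 mm by 178 mm) begins 61 mm behind the grasp point.
Start: joints at [1.132, 0.423, 1.63, -0, 1.089, -0.019], TCP at [0.255, 0.571, 0.248] pointing down, gripper open.
Joint ranges: [-3, 3], [-0.9, 2.11], [0.09, 2.58], [-1.31, 4.45], [0.11, 2.69], [-2.54, 2.54]. Speed limits (rad/s): [2.39, 2.39, 3.01, 3.14, 3.14, 3.14].

INTERFACE

Orientations are given as a 3x3 rotation matrix whose columns are the frame's x, y, z axes.
In Python, from station import state, grab_frame, close_job, tips_ahead gives the robot as it stands.
- The arm moves only by the shell command python3 -m handwheel 'ROWS' [FORCE]. ROWS is JSON, a list of rows, each a list of 7 numbers: the closure, from 0 (fully open) to 1 (shut), then the shift along the tool's x, y, z in mm, then the turn, a rotation vector about the tool's x, y, z in degrees. A call has 1 to 10 rows; each row is the pose to reach, as a shift and turn from the pose commanded when the call began, along the tool's axes at that moment; what a row does not reach only later rows make up. A row lasts 1/12 s, in which the tool goes at most 41.7 mm and 7.16 degrees, less where a joint would pass 70% of its speed; a pose out of reach is approached as far as the arm can. A call with a gripper value outside its range is refused whole. The fingers move at their own pace and stop on an object; FORCE is the grip in N (left out, the last holds). Time passes only in rows, so rows that repeat a pose let the fingers close. It gives the time, the measured TCP pose, the force and the opening at its end, in the units of the state.
- state(): the state, without advancing time (a new reading comes with each control period).
- grab_frame(name): name is "scene" or "top"; returns a dict with "frame" (384x512x3 uint8, red, green, blue), "fx", "fy", "cx", "cy" (pixels), "k1" (the pictures are not rectified: a ray, as slopes to the right and down, at radius r is drawn at 1 + k1 r^2 times it, then the intrinsics apply), "cam_to_world" (4x4, takes a point from camera to world coordinates). Camera axes: x right, y up, looking along -z (the intrinsics and any distortion apply to the point x, -y, -z); pixel columns grow to the right and rows downward; lengths in m; the calibration is good to about 2 mm. A picture is of the moment at which its call begins. There is no depth.
- close_job(): hands the job in, once; it reports no verdict.
The state is a dict: "time": time; "joint_positions": joint angles; "joint_vel": joint speeds; "tau": joint torques, N m; "tcp_pos": TCP position; "eef_rot": TCP orientation; "wrist_force": force on the tool from outside, world axes, zero at the start; "wrist_torque": the same for the moment, N m; "grip_width": finger opening in m.
Only numpy, scipy, OpenCV 4.12 (cv2) and the standard library are available. Lean on these libraries where they do the work, as an engineer would, in place of code of your own. Each camera call takes 0.05 s, during which the arm holds its last target.

## Working session

There is one attempt and no reset: what is moved stays moved. The work goes in short steps, Python scripts to look and compute and a shell command to move; the robot and the scene stay as the last step left them, time stands still between calls to the robot, and variables do not carry over. Pictures are saved under pics/ and viewed, and the job is handed in when it is done.

```bash
ls; mkdir -p pics; cat > h.py <<'E'
import numpy as np, cv2
from station import state, grab_frame
def save(n,tag):
    g=grab_frame(n); np.savez(f'pics/{tag}.npz',**g); cv2.imwrite(f'pics/{tag}.png',g['frame'][:,:,::-1]); return g
def load(tag): return dict(np.load(f'pics/{tag}.npz'))
def K(g): return np.array([[g['fx'],0,g['cx']],[0,g['fy'],g['cy']],[0,0,1]],float)
def px2w(g,u,v,z):
    p=cv2.undistortPointsIter(np.array([[[u,v]]],float),K(g),np.array([float(g['k1']),0,0,0,0]),None,None,(3,50,1e-10)) if 0 else None
    xd,yd=(u-g['cx'])/g['fx'],(v-g['cy'])/g['fy']; x,y=xd,yd
    for _ in range(50):
        s=1+g['k1']*(x*x+y*y); x,y=xd/s,yd/s
    T=g['cam_to_world']; d=T[:3,:3]@np.array([x,-y,-1]); o=T[:3,3]
    return o+d*(z-o[2])/d[2]
def w2px(g,P):
    T=g['cam_to_world']; c=T[:3,:3].T@(np.array(P)-T[:3,3]); x,y=c[0]/-c[2],-c[1]/-c[2]
    s=1+g['k1']*(x*x+y*y); return np.array([g['fx']*x*s+g['cx'],g['fy']*y*s+g['cy']])
def crop(tag,x0,y0,x1,y1,k):
    im=cv2.imread(f'pics/{tag}.png')[y0:y1,x0:x1]; cv2.imwrite(f'pics/{tag}_c{x0}_{y0}.png',cv2.resize(im,None,fx=k,fy=k,interpolation=cv2.INTER_CUBIC))
E
python3 - <<'E'
from h import *
save('scene','s0');g=save('top','t0')
s=state();print(s); print(g['cam_to_world'],g['fx'],g['k1'])
E
```

```text
pics
{'time': 0.1, 'joint_positions': array([ 1.13200805e+00,  4.23804504e-01,  1.63058289e+00,  2.03577153e-05,
        1.08860311e+00, -1.89874517e-02]), 'joint_vel': array([ 0.00058118, -0.00116441, -0.00278778,  0.00011968,  0.00036924,
        0.00037096]), 'tau': array([-3.57571689e-04, -5.45616138e+01, -2.74324447e+01,  6.45316788e-02,
        1.87449827e-02, -5.98804718e-05]), 'tcp_pos': array([0.25450684, 0.5703328 , 0.24696644]), 'eef_rot': array([[-9.13166273e-01,  4.07586783e-01, -6.10194766e-04],
       [ 4.07587237e-01,  9.13165408e-01, -1.25776565e-03],
       [ 4.45600986e-05, -1.39725677e-03, -9.99999023e-01]]), 'wrist_force': array([-0.28043408, -0.38514885, -0.47375112]), 'wrist_torque': array([ 0.00869187,  0.06347817, -0.02402514]), 'grip_width': 0.0880697278865851}
[[-0.02066324  0.98520409 -0.17013503  0.3579185 ]
 [-0.99978496 -0.02066021  0.00178839 -0.03988276]
 [-0.00175309  0.17013539  0.98541914  1.43763469]
 [ 0.          0.          0.          1.        ]] 499.17951810909557 -0.09607742287930192
```

View pics/t0.png

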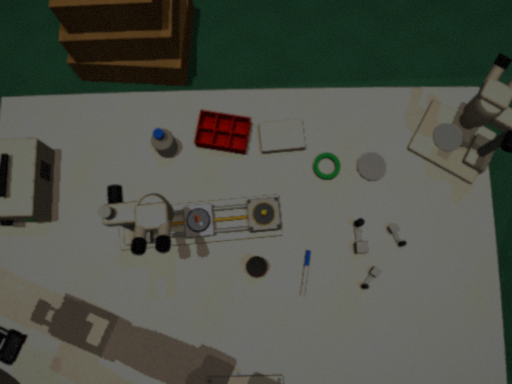

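View pics/s0.png

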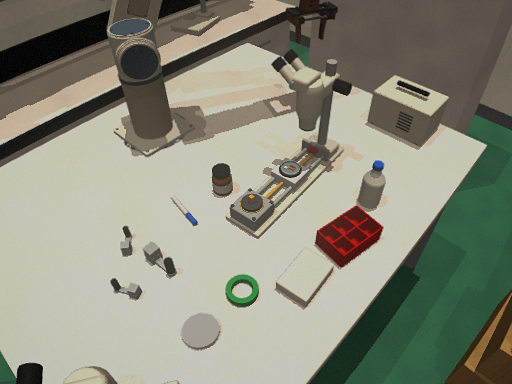

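Top view: gearbox at about (264,213), carriage (200,220), microscope (145,215). The three cranks are at (361,235), (397,234) and (371,277). The one at (361,235) looks largest, so I'm enlarging it to confirm.

```bash
python3 - <<'E'
from h import *
crop('t0',335,205,425,300,6); crop('t0',170,180,300,260,6); crop('s0',90,210,200,310,6); crop('s0',220,130,350,240,6)
E
```

```text
(no output)
```

View pics/t0_c335_205.png

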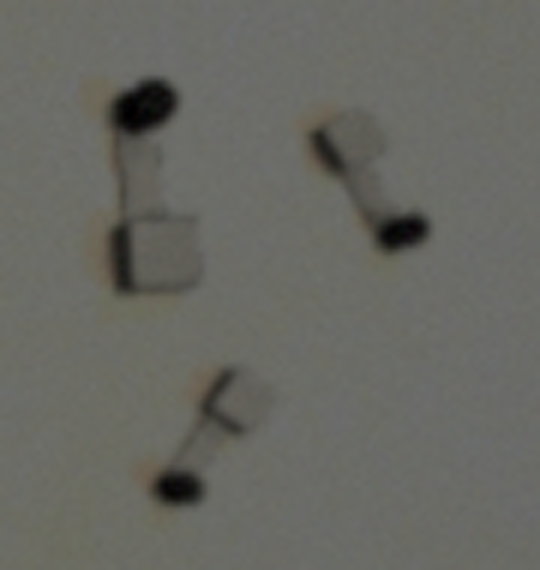

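View pics/t0_c170_180.png

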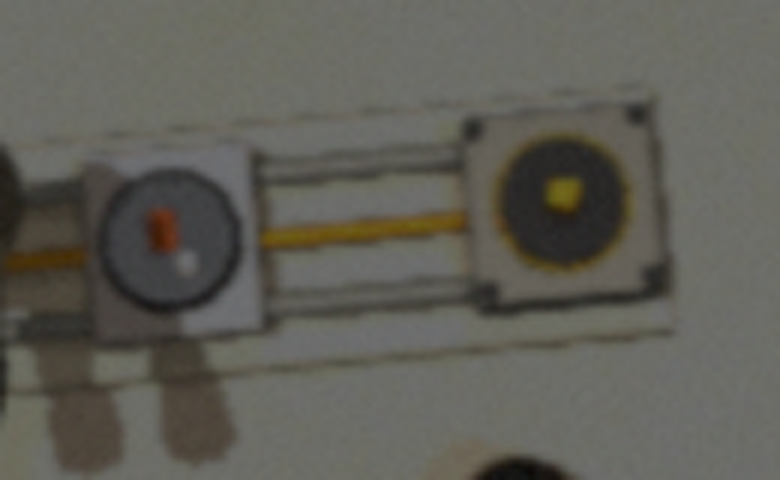

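View pics/s0_c90_210.png

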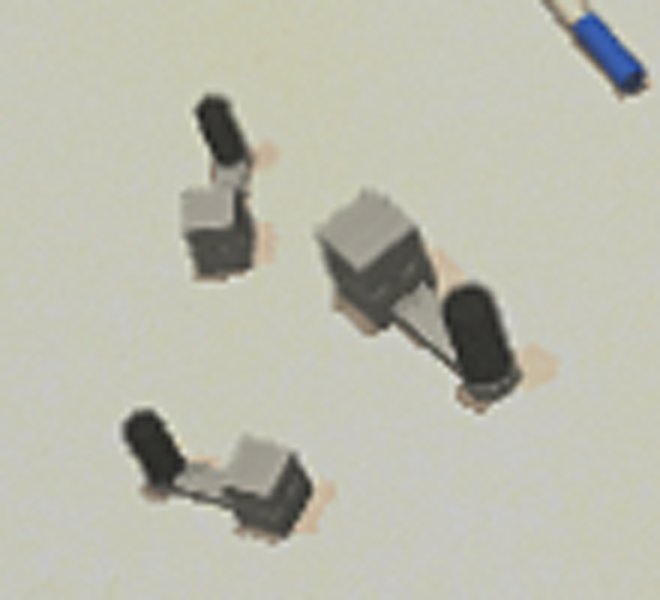

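View pics/s0_c220_130.png

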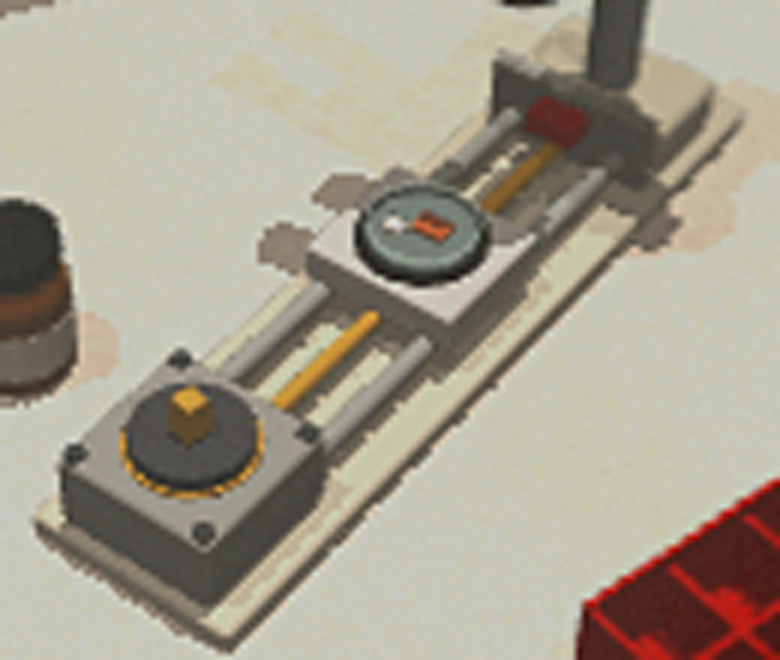

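```bash
cat > fit.py <<'E'
from h import *
from scipy.optimize import least_squares
t=load('t0');s=load('s0')
T=lambda x,y:(335+x/6-.4,205+y/6-.4); S=lambda x,y:(90+x/6-.4,210+y/6-.4)
def R(a): return np.array([[np.cos(a),-np.sin(a)],[np.sin(a),np.cos(a)]])
# crank
obs=[]
print('top hub',[px2w(t,*T(*c),.046)[:2].round(4) for c in [(132,217),(200,216),(203,290),(130,292)]],'knob',px2w(t,*T(153,98),.058).round(4))
print('scn hub',[px2w(s,*S(*c),.046)[:2].round(4) for c in [(316,235),(370,190),(418,236),(366,272)]],'knob',px2w(s,*S(467,302),.058).round(4))
T=lambda x,y:(170+x/6-.4,180+y/6-.4); S=lambda x,y:(220+x/6-.4,130+y/6-.4)
print('shaft',px2w(t,*T(563,194),.092),px2w(s,*S(190,399),.092))
print('collar',px2w(t,*T(563,203),.07),px2w(s,*S(193,435),.07))
print('gear scn',[px2w(s,*S(*c),.060)[:2].round(4) for c in [(180,350),(326,440),(205,547),(62,478)]])
print('base edge far scn',px2w(s,*S(35,518),.015),px2w(s,*S(230,640),.015),px2w(s,*S(745,110),.015))
print('base top',px2w(t,*T(655,92),.015),px2w(t,*T(674,330),.015),px2w(t,*T(0,148),.015),px2w(t,*T(0,394),.015))
print('carriage scn',[px2w(s,*S(*c),.054)[:2].round(4) for c in [(448,322),(308,248),(538,237)]])
print('dish top',px2w(t,*T(170,237),.066))
E
python3 fit.py
```

```text
top hub [array([ 0.4751, -0.3217]), array([ 0.4748, -0.3537]), array([ 0.4402, -0.3532]), array([ 0.4402, -0.3189])] knob [ 0.5293 -0.332   0.058 ]
scn hub [array([ 0.4451, -0.3552]), array([ 0.4429, -0.3249]), array([ 0.4779, -0.3256]), array([ 0.4765, -0.352 ])] knob [ 0.5279 -0.3357  0.058 ]
shaft [ 0.55551722 -0.06182201  0.092     ] [ 0.55571984 -0.06499454  0.092     ]
collar [ 0.5545542  -0.06208373  0.07      ] [ 0.55755767 -0.06577588  0.07      ]
gear scn [array([ 0.5089, -0.0237]), array([ 0.5986, -0.0207]), array([ 0.6009, -0.1042]), array([ 0.5251, -0.1182])]
base edge far scn [ 0.50320478 -0.11874463  0.015     ] [ 0.62014363 -0.10977794  0.015     ] [0.58337382 0.35728108 0.015     ]
base top [ 0.6156423  -0.10864525  0.015     ] [ 0.5002237  -0.11445542  0.015     ] [0.59484071 0.20808157 0.015     ] [0.47605341 0.2072278  0.015     ]
carriage scn [array([0.5884, 0.0815]), array([0.503 , 0.0753]), array([0.5839, 0.1592])]
dish top [0.54300371 0.11986223 0.066     ]
```

The widest hub and longest arm belong to the crank with its hub at top (361,246) and knob at (359,222), so that's the one to use. The other two, at (397,234) and (371,277), are clearly smaller. Next I'm working out the approach move.

```bash
cat > go.py <<'E'
import sys
from h import *
from scipy.spatial.transform import Rotation as Ro
x,y,z,az=map(float,sys.argv[1:5]); s=state()
a=np.radians(az); Y=np.array([np.cos(a),np.sin(a),0]); Z=np.array([0,0,-1.]); R=np.c_[np.cross(Y,Z),Y,Z]
M=s['eef_rot']
print('shift mm',(1000*M.T@(np.array([x,y,z])-s['tcp_pos'])).round(1),'turn',np.degrees(Ro.from_matrix(M.T@R).as_rotvec()).round(1),'t',s['time'].round(2),s['tcp_pos'].round(4),'q',s['joint_positions'].round(2))
E
cat > st.py <<'E'
from h import *
s=state(); Y=s['eef_rot'][:,1]
print('t',round(s['time'],2),'tcp',s['tcp_pos'].round(4),'azY',np.degrees(np.arctan2(Y[1],Y[0])).round(1),'F',s['wrist_force'].round(1),'M',s['wrist_torque'].round(2),'w',round(s['grip_width'],4))
E
python3 go.py .459 -.338 .15 -87
python3 - <<'E'
from h import *
t=load('t0')
print(px2w(t,393,227,.03),px2w(t,374,271,.03))
im=cv2.imread('pics/t0.png')[200:225,250:278]; im=cv2.convertScaleAbs(im,alpha=1.8);cv2.imwrite('pics/sh.png',cv2.resize(im,None,fx=20,fy=20,interpolation=cv2.INTER_CUBIC))
im=cv2.imread('pics/s0.png')[185:220,232:272]; cv2.imwrite('pics/shs.png',cv2.resize(im,None,fx=15,fy=15,interpolation=cv2.INTER_CUBIC))
E
```

```text
[ 0.51315665 -0.43179028  0.03      ] [ 0.39007485 -0.36991121  0.03      ]Traceback (most recent call last):
  File "go.py", line 7, in <module>
    print('shift mm',(1000*M.T@(np.array([x,y,z])-s['tcp_pos'])).round(1),'turn',np.degrees(Ro.from_matrix(M.T@R).as_rotvec()).round(1),'t',s['time'].round(2),s['tcp_pos'].round(4),'q',s['joint_positions'].round(2))
                                                                                                                                            ^^^^^^^^^^^^^^^
AttributeError: 'float' object has no attribute 'round'
```

View pics/sh.png

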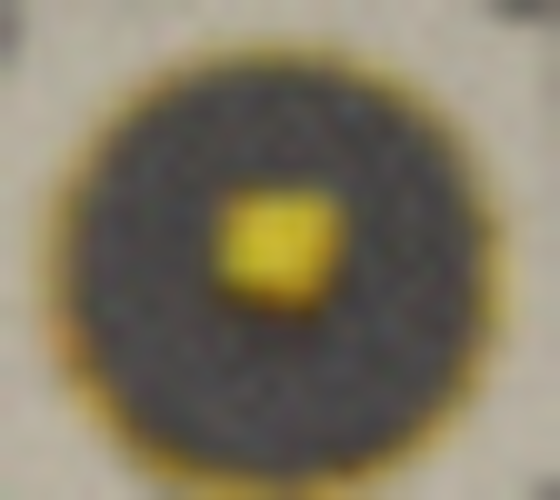

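View pics/shs.png

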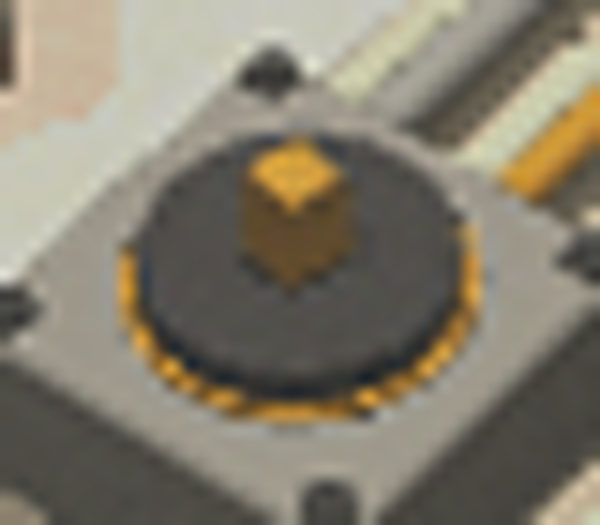

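```bash
sed -i "s/s\['time'\].round(2)/round(s['time'],2)/" go.py; python3 go.py .459 -.338 .15 -87
python3 - <<'E'
from h import *
s=load('s0')
c=[px2w(s,232+x/15-.47,185+y/15-.47,.092)[:2] for x,y in [(293,140),(343,172),(293,208),(245,178)]]
print(np.mean(c,0))
for i in range(4):
    d=c[(i+1)%4]-c[i]; print(c[i].round(4),np.degrees(np.arctan2(d[1],d[0])).round(1)%90,np.hypot(*d).round(4))
a,b,d=[px2w(s,232+x/15-.47,185+y/15-.47,.070)[:2] for x,y in [(290,295),(240,250),(355,250)]]
for e in (b-a,d-a): print(np.degrees(np.arctan2(e[1],e[0]))%90,np.hypot(*e))
t=load('t0')
c=[px2w(t,250+x/20-.47,200+y/20-.47,.092)[:2] for x,y in [(228,195),(335,195),(330,300),(225,285)]]
print(np.mean(c,0))
for i in range(4):
    d=c[(i+1)%4]-c[i]; print(c[i].round(4),np.degrees(np.arctan2(d[1],d[0])).round(1)%90,np.hypot(*d).round(4))
for R in [1]:
  print(px2w(t,250+278/20-.47,200+265/20-.47,.07), px2w(s,232+300/15-.47,185+267/15-.47,.068))
E
```

```text
shift mm [-557. -746.   98.] turn [-0.000e+00  1.000e-01  1.529e+02] t 0.1 [0.2545 0.5703 0.247 ] q [ 1.13  0.42  1.63  0.    1.09 -0.02]
[ 0.55552585 -0.06545223]
[ 0.5496 -0.0593] 1.3 0.0121
[ 0.5617 -0.0591] 87.2 0.0124
[ 0.5611 -0.0715] 2.1999999999999886 0.0114
[ 0.5497 -0.0719] 0.29999999999999716 0.0126
82.49584399432294 0.014478153397630214
85.64752579866213 0.015978794152950945
[ 0.55611253 -0.06203099]
[ 0.563  -0.0552] 88.8 0.0146
[ 0.5627 -0.0698] 85.9 0.0145
[ 0.5482 -0.0687] 80.6 0.0144
[ 0.5506 -0.0545] 86.8 0.0124
[ 0.55638042 -0.06211672  0.07      ] [ 0.55637541 -0.0655393   0.068     ]
```

```bash
python3 - <<'E'
from h import *
t=load('t0')
for p in [(137,250),(163,250),(115,185),(257,267)]:
  print(p,px2w(t,*p,.37).round(3),px2w(t,*p,.3).round(3),px2w(t,*p,.085).round(3))
E
```

```text
(137, 250) [0.438 0.216 0.37 ] [0.443 0.233 0.3  ] [0.459 0.284 0.085]
(163, 250) [0.437 0.16  0.37 ] [0.442 0.173 0.3  ] [0.458 0.213 0.085]
(115, 185) [0.581 0.268 0.37 ] [0.596 0.288 0.3  ] [0.641 0.35  0.085]
(257, 267) [ 0.397 -0.041  0.37 ] [ 0.399 -0.041  0.3  ] [ 0.407 -0.041  0.085]
```

```bash
python3 go.py .26 .45 .247 93;python3 go.py .31 .2 .247 93; python3 go.py .36 0 .247 93; python3 go.py .459 -.338 .15 93
```

```text
shift mm [-5.410e+01 -1.076e+02  1.000e-01] turn [ -0.1  -0.  -27.1] t 0.1 [0.2545 0.5703 0.247 ] q [ 1.13  0.42  1.63  0.    1.09 -0.02]
shift mm [-201.6 -315.6    0.4] turn [ -0.1  -0.  -27.1] t 0.1 [0.2545 0.5703 0.247 ] q [ 1.13  0.42  1.63  0.    1.09 -0.02]
shift mm [-328.8 -477.8    0.6] turn [ -0.1  -0.  -27.1] t 0.1 [0.2545 0.5703 0.247 ] q [ 1.13  0.42  1.63  0.    1.09 -0.02]
shift mm [-557. -746.   98.] turn [ -0.1  -0.  -27.1] t 0.1 [0.2545 0.5703 0.247 ] q [ 1.13  0.42  1.63  0.    1.09 -0.02]
```

```bash
python3 -m handwheel '[[0,-18,-36,0,0,0,-7],[0,-36,-72,0,0,0,-14],[0,-54,-108,0,0,0,-21],[0,-75,-138,0,0,0,-27],[0,-96,-168,0,0,0,-27],[0,-117,-197,0,0,0,-27],[0,-138,-227,0,0,0,-27],[0,-160,-257,0,0,0,-27],[0,-181,-286,0,0,0,-27],[0,-202,-316,0,0,0,-27]]' && python3 go.py .36 0 .247 93; python3 go.py .459 -.338 .15 93
```

```text
time: 0.93
tcp_pos: [0.3102, 0.1982, 0.2476]
eef_rot: [[-0.999, -0.052, 0.0], [-0.052, 0.999, -0.0], [-0.0, -0.0, -1.0]]
wrist_force: [0.3, 0.7, 0.2]
grip_width: 0.0876
shift mm [ -39.5 -200.5    0.6] turn [-0.  0. -0.] t 0.93 [0.3102 0.1982 0.2476] q [ 0.54  0.03  2.16 -0.    0.96 -1.09]
shift mm [-120.7 -543.2   97.6] turn [-0.  0. -0.] t 0.93 [0.3102 0.1982 0.2476] q [ 0.54  0.03  2.16 -0.    0.96 -1.09]
```

```bash
python3 -m handwheel '[[0.3,-8,-40,0,0,0,0],[0.3,-16,-80,0,0,0,0],[0.3,-24,-120,0,0,0,0],[0.3,-32,-160,0,0,0,0],[0.3,-40,-200,0,0,0,0],[0.3,-49,-238,10,0,0,0],[0.3,-57,-276,20,0,0,0],[0.3,-66,-314,30,0,0,0],[0.3,-75,-352,40,0,0,0],[0.3,-84,-390,50,0,0,0]]' && python3 -m handwheel '[[0.3,-9,-38,12,0,0,0],[0.3,-18,-76,24,0,0,0],[0.3,-27,-114,36,0,0,0],[0.3,-37,-153,47,0,0,0],[0.3,-37,-153,47,0,0,0],[0.3,-37,-153,47,0,0,0]]' && python3 go.py .459 -.338 .036 93; python3 - <<'E'
from h import *
save('top','t1');save('scene','s1');crop('t1',320,190,420,300,5);crop('s1',80,150,220,290,5)
E
```

```text
time: 1.77
tcp_pos: [0.4142, -0.1875, 0.1971]
eef_rot: [[-0.999, -0.051, -0.0], [-0.051, 0.999, 0.0], [0.0, 0.0, -1.0]]
wrist_force: [1.2, 0.8, -0.2]
grip_width: 0.0615
time: 2.27
tcp_pos: [0.4588, -0.3376, 0.1492]
eef_rot: [[-0.999, -0.049, -0.001], [-0.049, 0.999, 0.001], [0.001, 0.001, -1.0]]
wrist_force: [-0.3, 1.0, 0.2]
grip_width: 0.0616
shift mm [ -0.4  -0.5 113.2] turn [ 0.1 -0.1 -0.2] t 2.27 [ 0.4588 -0.3376  0.1492] q [-0.66  0.48  1.82  0.    0.85 -2.28]
```

View pics/s1_c80_150.png

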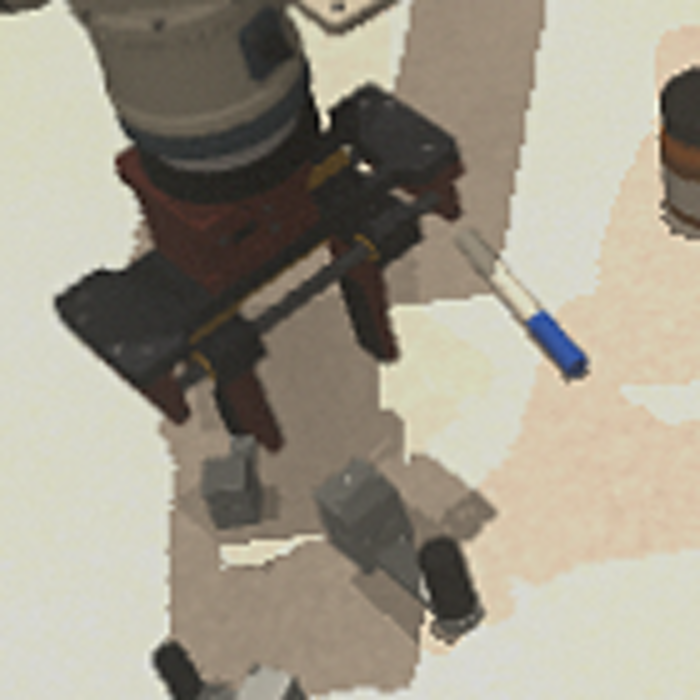

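View pics/t1_c320_190.png

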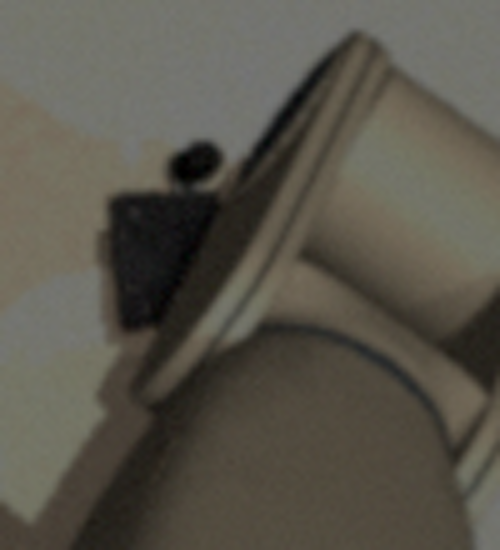

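The camera views show the gripper over the large crank with clear margins to both small cranks. I'm descending.

```bash
python3 -m handwheel '[[0.3,0,0,35,0,0,0],[0.3,0,0,65,0,0,0],[0.3,0,0,85,0,0,0],[0.3,0,0,97,0,0,0],[0.3,0,0,105,0,0,0],[0.3,0,0,109,0,0,0],[0.3,0,0,112,0,0,0],[0.3,0,0,113,0,0,0],[0.3,0,0,113,0,0,0]]' && python3 st.py; python3 - <<'E'
from h import *
save('scene','s2');crop('s2',80,170,220,290,5)
E
```

```text
time: 3.12
tcp_pos: [0.4596, -0.3365, 0.0385]
eef_rot: [[-0.999, -0.052, 0.001], [-0.052, 0.999, -0.001], [-0.001, -0.001, -1.0]]
wrist_force: [-0.4, -0.3, 0.9]
grip_width: 0.0619
t 3.12 tcp [ 0.4596 -0.3365  0.0385] azY 93.0 F [-0.4 -0.3  0.9] M [0.05 0.   0.09] w 0.0619
```

View pics/s2_c80_170.png

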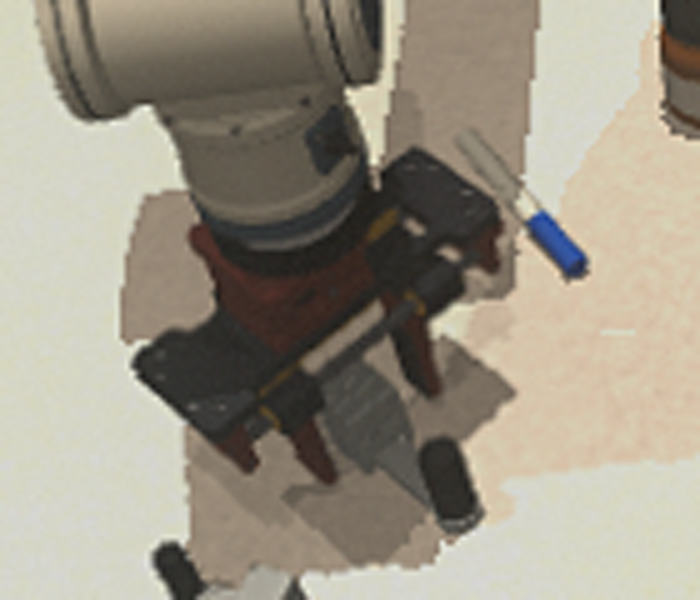

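The fingers straddle the hub, with the knob on the far side. I'm gripping it now.

```bash
python3 -m handwheel '[[0.5,0,0,0,0,0,0],[0.7,0,0,0,0,0,0],[0.8,0,0,0,0,0,0],[0.9,0,0,0,0,0,0],[1,0,0,0,0,0,0],[1,0,0,0,0,0,0],[1,0,0,0,0,0,0]]' 30 && python3 st.py
```

```text
time: 3.75
tcp_pos: [0.4592, -0.3364, 0.0378]
eef_rot: [[-0.999, -0.051, 0.0], [-0.051, 0.999, -0.0], [-0.0, -0.0, -1.0]]
wrist_force: [-0.9, -0.7, 2.7]
grip_width: 0.0319
t 3.75 tcp [ 0.4592 -0.3364  0.0378] azY 92.9 F [-0.9 -0.7  2.7] M [-0.06  0.09  0.02] w 0.0319
```

```bash
python3 -m handwheel '[[1,0,0,-20,0,0,0],[1,0,0,-50,0,0,0],[1,0,0,-90,0,0,0],[1,0,0,-122,0,0,0],[1,0,0,-122,0,0,0],[1,0,0,-122,0,0,0]]' && python3 st.py; python3 go.py .556 -.062 .160 87.5
```

```text
time: 4.25
tcp_pos: [0.4599, -0.3368, 0.1614]
eef_rot: [[-0.999, -0.051, 0.003], [-0.051, 0.999, -0.002], [-0.003, -0.002, -1.0]]
wrist_force: [-0.3, -0.6, -1.8]
grip_width: 0.0318
t 4.25 tcp [ 0.4599 -0.3368  0.1614] azY 92.9 F [-0.3 -0.6 -1.8] M [0.06 0.07 0.03] w 0.0318
shift mm [-110.1  269.5    1. ] turn [-0.1  0.2  5.4] t 4.25 [ 0.4599 -0.3368  0.1614] q [-0.65  0.46  1.82  0.    0.87 -2.28]
```

```bash
python3 -m handwheel '[[1,-12,30,0,0,0,2],[1,-25,60,0,0,0,4],[1,-40,96,0,0,0,5.4],[1,-55,134,0,0,0,5.4],[1,-69,168,0,0,0,5.4],[1,-83,202,0,0,0,5.4],[1,-97,236,0,0,0,5.4],[1,-105,258,0,0,0,5.4],[1,-110,269,0,0,0,5.4],[1,-110,269,0,0,0,5.4]]' && python3 -m handwheel '[[1,0,0,0,0,0,0],[1,0,0,0,0,0,0]]' && python3 go.py .556 -.062 .160 87.5; python3 - <<'E'
from h import *
save('scene','s3');crop('s3',200,100,330,250,4);save('top','t3');crop('t3',170,160,330,280,5)
E
```

```text
time: 5.08
tcp_pos: [0.5548, -0.0598, 0.158]
eef_rot: [[-0.999, 0.04, -0.003], [0.04, 0.999, 0.001], [0.003, 0.0, -1.0]]
wrist_force: [-0.0, -0.0, -1.4]
grip_width: 0.032
time: 5.25
tcp_pos: [0.5543, -0.0629, 0.1589]
eef_rot: [[-0.999, 0.043, -0.002], [0.043, 0.999, -0.0], [0.002, -0.0, -1.0]]
wrist_force: [-0.7, -0.1, -1.4]
grip_width: 0.0317
shift mm [-1.7  1.  -1.1] turn [-0.  -0.1  0. ] t 5.25 [ 0.5543 -0.0629  0.1589] q [-0.13  0.45  1.84 -0.    0.86 -1.66]
```

View pics/s3_c200_100.png

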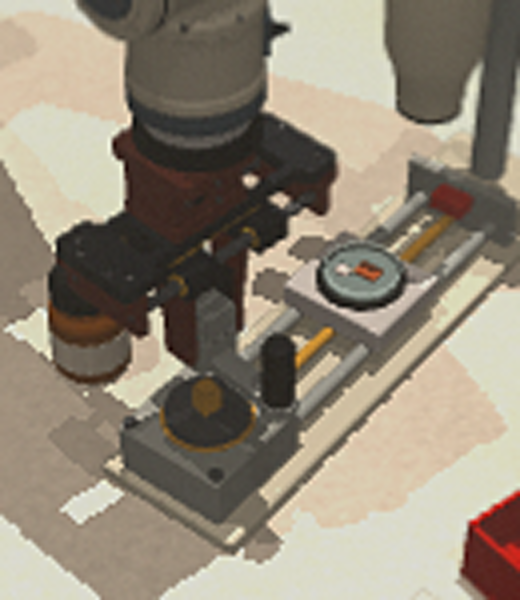

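View pics/t3_c170_160.png

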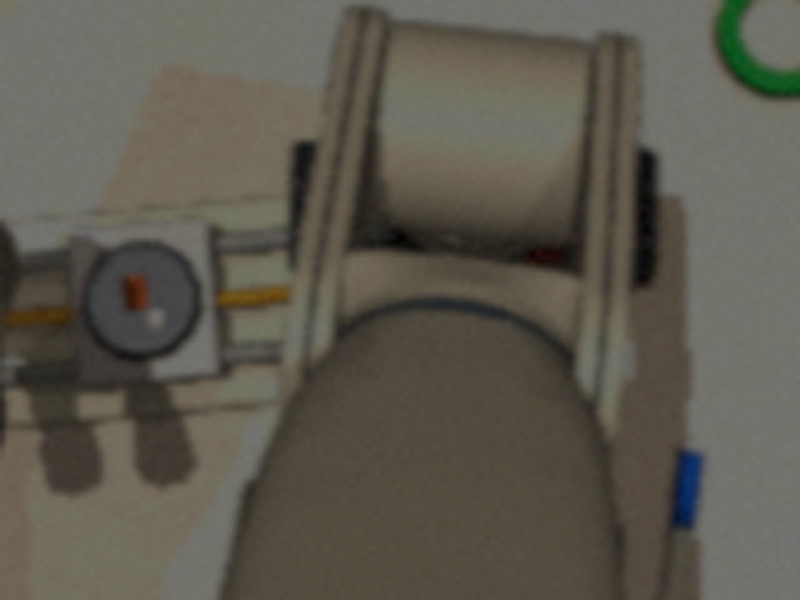

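```bash
python3 - <<'E'
from h import *
s=load('s3')
print(px2w(s,200+278/4-.4,100+343/4-.4,.179), px2w(s,200+207/4-.4,100+383/4-.4,.092))
s=load('s3'); im=cv2.imread('pics/s3.png')[165:222,230:285]; cv2.imwrite('pics/s3h.png',cv2.resize(im,None,fx=10,fy=10,interpolation=cv2.INTER_CUBIC))
E
```

```text
[ 0.6210763  -0.06735281  0.179     ] [ 0.55398161 -0.06283301  0.092     ]
```

View pics/s3h.png

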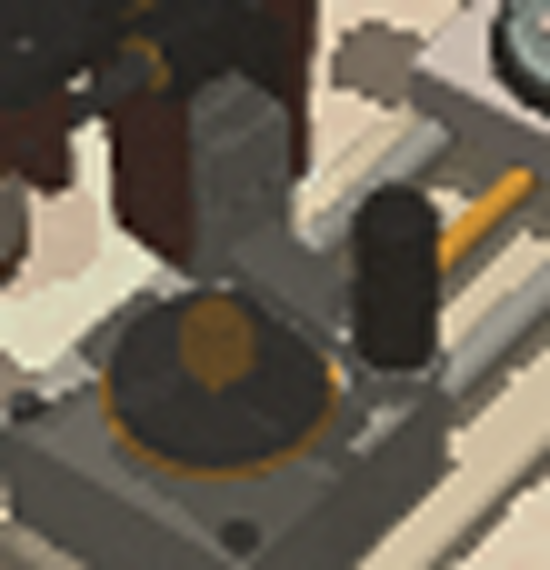

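```bash
python3 -m handwheel '[[1,-1,0.5,5,0,0,0],[1,-2.2,1,12,0,0,0],[1,-2.2,1,18,0,0,0],[1,-2.2,1,22,0,0,0],[1,-2.2,1,24,0,0,0],[1,-2.2,1,24,0,0,0]]' && python3 st.py;  python3 go.py .5565 -.062 .130 87.5
```

```text
time: 5.85
tcp_pos: [0.5569, -0.061, 0.1348]
eef_rot: [[-0.999, 0.043, -0.001], [0.043, 0.999, 0.0], [0.001, 0.0, -1.0]]
wrist_force: [-0.4, 0.4, -1.9]
grip_width: 0.0322
t 5.85 tcp [ 0.5569 -0.061   0.1348] azY 87.5 F [-0.4  0.4 -1.9] M [ 0.04  0.05 -0.03] w 0.0322
shift mm [ 0.3 -1.   4.8] turn [ 0.  -0.1  0. ] t 5.85 [ 0.5569 -0.061   0.1348] q [-0.13  0.49  1.85  0.    0.81 -1.66]
```

```bash
python3 -m handwheel '[[1,0,-0.8,1.5,0,0,0],[1,0,-0.8,3,0,0,0],[1,0,-0.8,4,0,0,0],[1,0,-0.8,5,0,0,0],[1,0,-0.8,5,0,0,0]]' && python3 st.py; python3 -m handwheel '[[1,0,0,0.7,0,0,0],[1,0,0,1.4,0,0,0],[1,0,0,2,0,0,0]]' && python3 st.py
```

```text
time: 6.27
tcp_pos: [0.5573, -0.0618, 0.1306]
eef_rot: [[-0.999, 0.043, -0.0], [0.043, 0.999, -0.0], [0.0, -0.0, -1.0]]
wrist_force: [0.4, 0.3, 0.1]
grip_width: 0.0321
t 6.27 tcp [ 0.5573 -0.0618  0.1306] azY 87.6 F [0.4 0.3 0.1] M [ 0.02  0.07 -0.02] w 0.0321
time: 6.52
tcp_pos: [0.5574, -0.0618, 0.1287]
eef_rot: [[-0.999, 0.043, 0.0], [0.043, 0.999, -0.0], [-0.0, -0.0, -1.0]]
wrist_force: [0.6, -0.3, -1.6]
grip_width: 0.0319
t 6.52 tcp [ 0.5574 -0.0618  0.1287] azY 87.6 F [ 0.6 -0.3 -1.6] M [0.06 0.07 0.03] w 0.0319
```

```bash
python3 -m handwheel '[[1,0,0,0.7,0,0,0],[1,0,0,1.4,0,0,0],[1,0,0,2,0,0,0]]' && python3 -m handwheel '[[1,0,0,0.7,0,0,0],[1,0,0,1.4,0,0,0],[1,0,0,2,0,0,0]]' && python3 st.py
```

```text
time: 6.77
tcp_pos: [0.5576, -0.0621, 0.1269]
eef_rot: [[-0.999, 0.043, 0.001], [0.043, 0.999, -0.001], [-0.001, -0.0, -1.0]]
wrist_force: [-0.8, -1.9, 1.9]
grip_width: 0.0323
time: 7.02
tcp_pos: [0.5576, -0.0623, 0.1251]
eef_rot: [[-0.999, 0.043, 0.001], [0.043, 0.999, -0.001], [-0.001, -0.001, -1.0]]
wrist_force: [-0.4, -5.5, 1.5]
grip_width: 0.0323
t 7.02 tcp [ 0.5576 -0.0623  0.1251] azY 87.6 F [-0.4 -5.5  1.5] M [-0.96  0.22 -0.03] w 0.0323
```

```bash
python3 -m handwheel '[[1,0,-0.4,0.5,0,0,0],[1,0,-0.8,1.2,0,0,0],[1,0,-0.8,2,0,0,0]]' && python3 st.py
```

```text
time: 7.27
tcp_pos: [0.5572, -0.0628, 0.1225]
eef_rot: [[-0.999, 0.043, -0.0], [0.043, 0.999, -0.0], [0.0, -0.0, -1.0]]
wrist_force: [-0.5, -4.9, 0.5]
grip_width: 0.0321
t 7.27 tcp [ 0.5572 -0.0628  0.1225] azY 87.5 F [-0.5 -4.9  0.5] M [-0.7   0.2  -0.03] w 0.0321
```

```bash
python3 -m handwheel '[[1,0,-0.4,0.5,0,0,0],[1,0,-0.8,1.2,0,0,0],[1,0,-0.8,2.5,0,0,0],[1,0,-0.8,4,0,0,0]]' && python3 st.py
```

```text
time: 7.6
tcp_pos: [0.5571, -0.0631, 0.1184]
eef_rot: [[-0.999, 0.043, -0.0], [0.043, 0.999, 0.0], [0.0, 0.0, -1.0]]
wrist_force: [-0.7, -0.9, -1.1]
grip_width: 0.0323
t 7.6 tcp [ 0.5571 -0.0631  0.1184] azY 87.5 F [-0.7 -0.9 -1.1] M [-0.02  0.08  0.  ] w 0.0323
```

```bash
python3 -m handwheel '[[1,0,-0.2,1.5,0,0,0],[1,0,-0.2,3,0,0,0],[1,0,-0.2,4.5,0,0,0],[1,0,-0.2,6,0,0,0],[1,0,-0.2,7,0,0,0]]' && python3 st.py;python3 -m handwheel '[[1,0,0,1,0,0,0],[1,0,0,2,0,0,0],[1,0,0,2.5,0,0,0],[1,0,0,2.5,0,0,0]]' && python3 st.py
```

```text
time: 8.02
tcp_pos: [0.5572, -0.0636, 0.1114]
eef_rot: [[-0.999, 0.043, -0.0], [0.043, 0.999, 0.0], [0.0, 0.0, -1.0]]
wrist_force: [-0.5, -0.5, -1.8]
grip_width: 0.0321
t 8.02 tcp [ 0.5572 -0.0636  0.1114] azY 87.5 F [-0.5 -0.5 -1.8] M [0.06 0.13 0.03] w 0.0321
time: 8.35
tcp_pos: [0.5572, -0.0636, 0.109]
eef_rot: [[-0.999, 0.043, -0.0], [0.043, 0.999, 0.0], [0.0, 0.0, -1.0]]
wrist_force: [-0.8, -0.1, -1.8]
grip_width: 0.032
t 8.35 tcp [ 0.5572 -0.0636  0.109 ] azY 87.5 F [-0.8 -0.1 -1.8] M [0.01 0.16 0.01] w 0.032
```

```bash
python3 -m handwheel '[[1,0,0,0.5,0,0,0],[1,0,0,1,0,0,0],[1,0,0,1.5,0,0,0],[1,0,0,2,0,0,0]]' && python3 st.py
```

```text
time: 8.68
tcp_pos: [0.5572, -0.0636, 0.1078]
eef_rot: [[-0.999, 0.043, -0.0], [0.043, 0.999, 0.0], [0.0, 0.0, -1.0]]
wrist_force: [-5.8, -0.0, 12.5]
grip_width: 0.0318
t 8.68 tcp [ 0.5572 -0.0636  0.1078] azY 87.5 F [-5.8 -0.  12.5] M [ 0.13  0.96 -0.05] w 0.0318
```

Contact came at exactly the expected height: the underside is at 70 mm, with 12 N pressing. So the crank is home. I'm easing off, opening and backing up.

```bash
python3 -m handwheel '[[1,0,0,-1,0,0,0],[0.8,0,0,-1,0,0,0],[0.6,0,0,-1,0,0,0],[0.4,0,0,-1,0,0,0],[0.3,0,0,-1,0,0,0],[0.3,0,0,-1,0,0,0]]' 20 && python3 -m handwheel '[[0.3,0,0,-10,0,0,0],[0.3,0,0,-30,0,0,0],[0.3,0,0,-55,0,0,0],[0.3,0,0,-65,0,0,0],[0.3,0,0,-65,0,0,0],[0.3,0,0,-65,0,0,0]]' && python3 go.py .627 -.0668 .175 90; python3 - <<'E'
from h import *
save('scene','s4');crop('s4',210,120,330,240,6)
E
```

```text
time: 9.18
tcp_pos: [0.5576, -0.0636, 0.1083]
eef_rot: [[-0.999, 0.043, 0.001], [0.043, 0.999, -0.0], [-0.001, -0.0, -1.0]]
wrist_force: [-0.2, -0.0, 0.2]
grip_width: 0.0511
time: 9.68
tcp_pos: [0.5576, -0.0637, 0.1737]
eef_rot: [[-0.999, 0.043, 0.002], [0.043, 0.999, -0.0], [-0.002, -0.0, -1.0]]
wrist_force: [0.2, -0.9, -1.3]
grip_width: 0.0613
shift mm [-69.5  -0.2  -1.2] turn [-0.   0.1 -2.5] t 9.68 [ 0.5576 -0.0637  0.1737] q [-0.13  0.43  1.83 -0.    0.89 -1.66]
```

View pics/s4_c210_120.png

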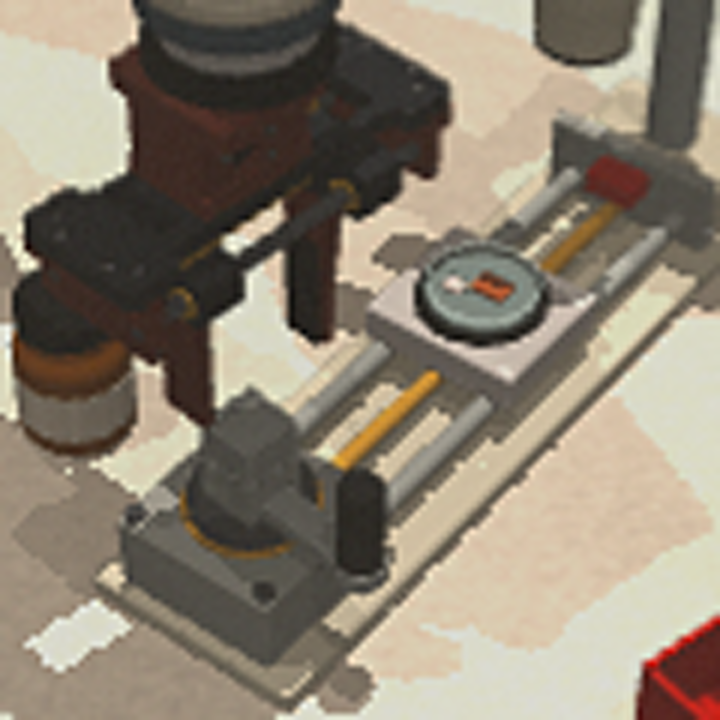

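The crank sits flat on the collar, with its hub at crop (250,430) and its knob at (362,520). I'm moving over the knob.

```bash
python3 -m handwheel '[[0.3,-20,0,-1,0,0,-2.5],[0.3,-50,0,-1,0,0,-2.5],[0.3,-66,0,-1,0,0,-2.5],[0.3,-69.5,0,-1,0,0,-2.5],[0.3,-69.5,0,-1,0,0,-2.5],[0.3,-69.5,0,-1,0,0,-2.5]]' && python3 go.py .627 -.0668 .116 90; python3 - <<'E'
from h import *
save('scene','s5');crop('s5',210,120,330,240,6)
E
```

```text
time: 10.23
tcp_pos: [0.6252, -0.0664, 0.1727]
eef_rot: [[-1.0, -0.001, -0.003], [-0.001, 1.0, 0.0], [0.003, 0.0, -1.0]]
wrist_force: [-0.2, -0.3, 0.4]
grip_width: 0.0614
shift mm [-2.  -0.4 56.7] turn [ 0.  -0.2  0.1] t 10.23 [ 0.6252 -0.0664  0.1727] q [-0.12  0.52  1.67 -0.    0.96 -1.7 ]
```

View pics/s5_c210_120.png

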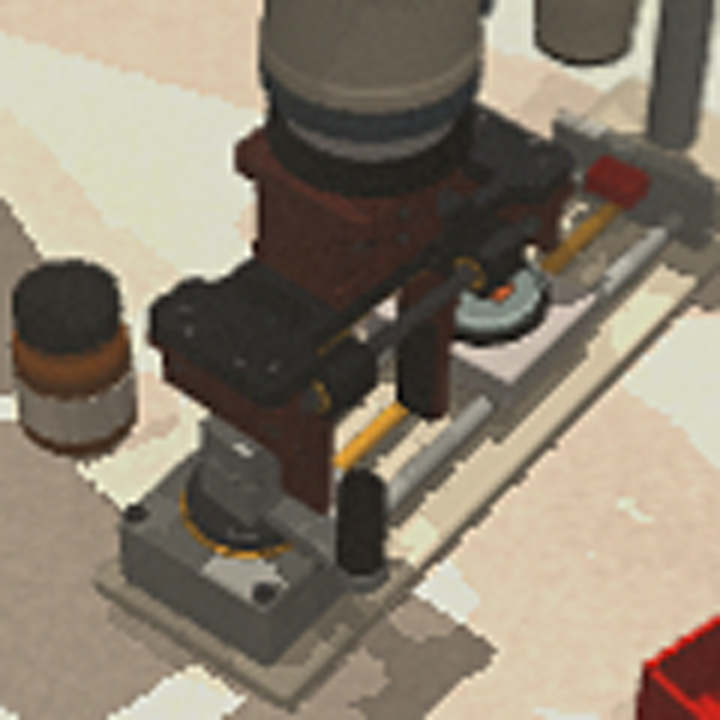

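```bash
python3 -m handwheel '[[0.3,-1,-0.4,20,0,0,0],[0.3,-2,-0.4,38,0,0,0],[0.3,-2,-0.4,48,0,0,0],[0.3,-2,-0.4,53,0,0,0],[0.3,-2,-0.4,56,0,0,0],[0.3,-2,-0.4,57,0,0,0],[0.3,-2,-0.4,57,0,0,0]]' && python3 st.py; python3 -m handwheel '[[0.5,0,0,0,0,0,0],[0.65,0,0,0,0,0,0],[0.8,0,0,0,0,0,0],[1,0,0,0,0,0,0],[1,0,0,0,0,0,0],[1,0,0,0,0,0,0]]' 15 && python3 st.py;  python3 - <<'E'
from h import *
save('scene','s6');crop('s6',210,120,330,240,6)
E
```

```text
time: 10.87
tcp_pos: [0.6289, -0.067, 0.1176]
eef_rot: [[-1.0, -0.001, 0.001], [-0.001, 1.0, -0.0], [-0.001, -0.0, -1.0]]
wrist_force: [-0.3, -0.7, -0.4]
grip_width: 0.0616
t 10.87 tcp [ 0.6289 -0.067   0.1176] azY 90.0 F [-0.3 -0.7 -0.4] M [-0.01  0.02 -0.06] w 0.0616
time: 11.37
tcp_pos: [0.6288, -0.067, 0.1173]
eef_rot: [[-1.0, -0.001, 0.0], [-0.001, 1.0, -0.0], [-0.0, -0.0, -1.0]]
wrist_force: [0.7, -0.6, 0.7]
grip_width: 0.0251
t 11.37 tcp [ 0.6288 -0.067   0.1173] azY 90.0 F [ 0.7 -0.6  0.7] M [0.03 0.03 0.01] w 0.0251
```

View pics/s6_c210_120.png

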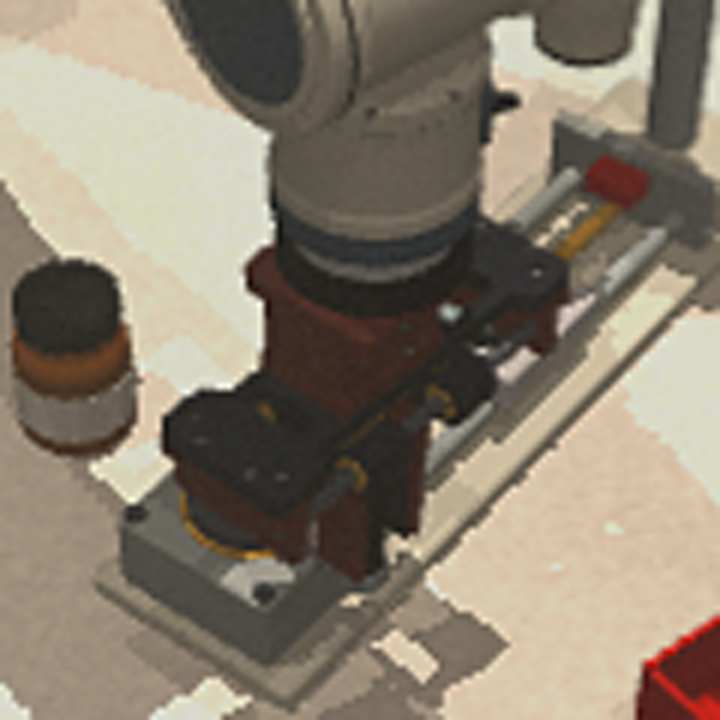

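```bash
python3 -m handwheel '[[1,0,0,0,0,0,0],[1,0,0,0,0,0,0],[1,0,0,0,0,0,0]]' 15 && python3 st.py; python3 - <<'E'
import numpy as np
C=(.557,-.0637)
E
```

```text
time: 11.67
tcp_pos: [0.6288, -0.067, 0.1172]
eef_rot: [[-1.0, -0.001, 0.0], [-0.001, 1.0, -0.0], [-0.0, -0.0, -1.0]]
wrist_force: [0.7, 0.4, 1.6]
grip_width: 0.0217
t 11.67 tcp [ 0.6288 -0.067   0.1172] azY 90.0 F [0.7 0.4 1.6] M [ 0.02 -0.02  0.01] w 0.0217
```

```bash
cat > arc.py <<'E'
import sys,numpy as np
a,step,n=map(float,sys.argv[1:4]); r=70
for i in range(1,int(n)+1):
    t,t0=np.radians(a-step*i),np.radians(a); print([1,round(-r*(np.cos(t)-np.cos(t0)),1),round(r*(np.sin(t)-np.sin(t0)),1)],end=' ')
print('end',a-step*n)
E
python3 arc.py -2.5 5 3; python3 arc.py -17.5 10 9; python3 arc.py -107.5 10 10;python3 arc.py -207.5 10 10;python3 arc.py -307.5 10 10
```

```text
[1, np.float64(0.5), np.float64(-6.1)] [1, np.float64(1.6), np.float64(-12.1)] [1, np.float64(3.2), np.float64(-18.0)] end -17.5
[1, np.float64(4.7), np.float64(-11.3)] [1, np.float64(11.2), np.float64(-21.6)] [1, np.float64(19.5), np.float64(-30.6)] [1, np.float64(29.1), np.float64(-38.0)] [1, np.float64(40.0), np.float64(-43.6)] [1, np.float64(51.6), np.float64(-47.3)] [1, np.float64(63.7), np.float64(-48.9)] [1, np.float64(75.9), np.float64(-48.4)] [1, np.float64(87.8), np.float64(-45.7)] end -107.5
[1, np.float64(11.3), np.float64(4.7)] [1, np.float64(21.6), np.float64(11.2)] [1, np.float64(30.6), np.float64(19.5)] [1, np.float64(38.0), np.float64(29.1)] [1, np.float64(43.6), np.float64(40.0)] [1, np.float64(47.3), np.float64(51.6)] [1, np.float64(48.9), np.float64(63.7)] [1, np.float64(48.4), np.float64(75.9)] [1, np.float64(45.7), np.float64(87.8)] [1, np.float64(41.0), np.float64(99.1)] end -207.5
[1, np.float64(-6.6), np.float64(10.3)] [1, np.float64(-14.8), np.float64(19.3)] [1, np.float64(-24.5), np.float64(26.7)] [1, np.float64(-35.3), np.float64(32.3)] [1, np.float64(-46.9), np.float64(36.0)] [1, np.float64(-59.0), np.float64(37.6)] [1, np.float64(-71.2), np.float64(37.1)] [1, np.float64(-83.1), np.float64(34.4)] [1, np.float64(-94.4), np.float64(29.8)] [1, np.float64(-104.7), np.float64(23.2)] end -307.5
[1, np.float64(-9.0), np.float64(-8.2)] [1, np.float64(-16.4), np.float64(-17.9)] [1, np.float64(-22.1), np.float64(-28.7)] [1, np.float64(-25.7), np.float64(-40.4)] [1, np.float64(-27.3), np.float64(-52.5)] [1, np.float64(-26.8), np.float64(-64.7)] [1, np.float64(-24.1), np.float64(-76.6)] [1, np.float64(-19.5), np.float64(-87.9)] [1, np.float64(-12.9), np.float64(-98.1)] [1, np.float64(-4.7), np.float64(-107.1)] end -407.5
```

```bash
python3 -m handwheel '[[1,0.5,-6,0,0,0,0],[1,1.6,-12,0,0,0,0],[1,3.2,-18,0,0,0,0]]' && python3 st.py
```

```text
time: 11.92
tcp_pos: [0.6253, -0.0855, 0.1171]
eef_rot: [[-1.0, -0.001, -0.0], [-0.001, 1.0, 0.0], [0.0, 0.0, -1.0]]
wrist_force: [-1.6, 1.9, 0.8]
grip_width: 0.0219
t 11.92 tcp [ 0.6253 -0.0855  0.1171] azY 90.1 F [-1.6  1.9  0.8] M [ 0.29  0.23 -0.01] w 0.0219
```

```bash
python3 -m handwheel '[[1,4.7,-11.3,0,0,0,0],[1,11.2,-21.6,0,0,0,0],[1,19.5,-30.6,0,0,0,0],[1,29.1,-38,0,0,0,0],[1,40,-43.6,0,0,0,0],[1,51.6,-47.3,0,0,0,0],[1,63.7,-48.9,0,0,0,0],[1,75.9,-48.4,0,0,0,0],[1,87.8,-45.7,0,0,0,0]]' && python3 st.py;  python3 - <<'E'
from h import *
save('scene','s7');crop('s7',210,120,330,240,6)
E
```

```text
time: 12.67
tcp_pos: [0.5379, -0.1307, 0.1173]
eef_rot: [[-1.0, 0.001, 0.003], [0.001, 1.0, 0.001], [-0.003, 0.001, -1.0]]
wrist_force: [6.9, 10.1, -3.5]
grip_width: 0.0219
t 12.67 tcp [ 0.5379 -0.1307  0.1173] azY 89.9 F [ 6.9 10.1 -3.5] M [ 1.87 -1.27 -0.04] w 0.0219
```

View pics/s7_c210_120.png

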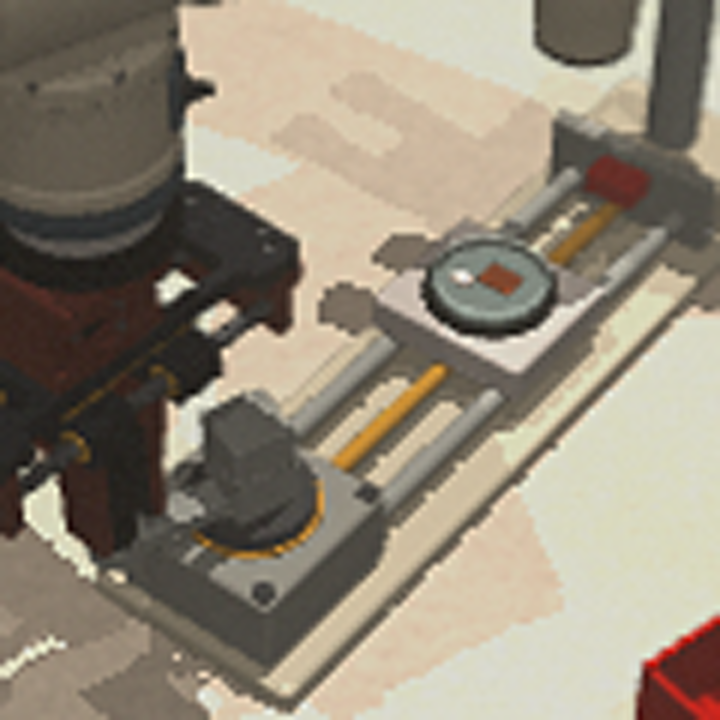

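```bash
python3 -m handwheel '[[1,0,1.2,0.6,0,0,0],[1,0,1.2,0.6,0,0,0]]' && python3 st.py;  python3 - <<'E'
from h import *
save('scene','s8'); im=cv2.imread('pics/s8.png')[175:220,225:280]; cv2.imwrite('pics/s8h.png',cv2.resize(im,None,fx=12,fy=12,interpolation=cv2.INTER_CUBIC))
E
```

```text
time: 12.88
tcp_pos: [0.5373, -0.1302, 0.117]
eef_rot: [[-1.0, -0.001, 0.0], [-0.001, 1.0, -0.0], [-0.0, -0.0, -1.0]]
wrist_force: [0.2, 0.6, 4.0]
grip_width: 0.0218
t 12.88 tcp [ 0.5373 -0.1302  0.117 ] azY 90.0 F [0.2 0.6 4. ] M [ 0.35  0.15 -0.  ] w 0.0218
```

View pics/s8h.png

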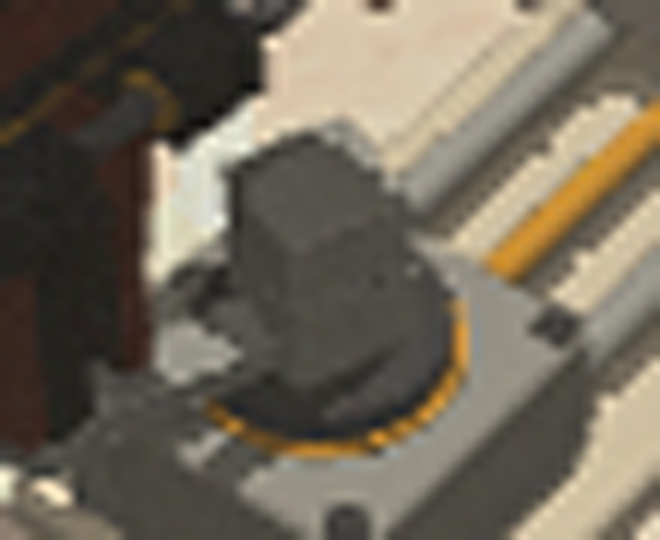

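```bash
python3 -m handwheel '[[1,11.3,4.7,0,0,0,0],[1,21.6,11.2,0,0,0,0],[1,30.6,19.5,0,0,0,0],[1,38,29.1,0,0,0,0],[1,43.6,40,0,0,0,0]]' && python3 st.py; python3 arc.py -157.5 10 5
```

```text
time: 13.35
tcp_pos: [0.4941, -0.0909, 0.117]
eef_rot: [[-1.0, -0.001, 0.001], [-0.001, 1.0, -0.002], [-0.001, -0.002, -1.0]]
wrist_force: [0.8, -4.7, 4.0]
grip_width: 0.0218
t 13.35 tcp [ 0.4941 -0.0909  0.117 ] azY 90.0 F [ 0.8 -4.7  4. ] M [-0.81 -0.2   0.05] w 0.0218
[1, np.float64(3.7), np.float64(11.6)] [1, np.float64(5.3), np.float64(23.7)] [1, np.float64(4.7), np.float64(35.9)] [1, np.float64(2.1), np.float64(47.8)] [1, np.float64(-2.6), np.float64(59.1)] end -207.5
```

```bash
python3 -m handwheel '[[1,3.7,11.6,0,0,0,0],[1,5.3,23.7,0,0,0,0],[1,4.7,35.9,0,0,0,0],[1,2.1,47.8,0,0,0,0],[1,-2.6,59.1,0,0,0,0]]' && python3 st.py; python3 arc.py -207.5 10 5
```

```text
time: 13.77
tcp_pos: [0.4961, -0.0311, 0.1169]
eef_rot: [[-1.0, -0.001, -0.001], [-0.001, 1.0, -0.001], [0.001, -0.001, -1.0]]
wrist_force: [-1.6, -5.8, 7.7]
grip_width: 0.0217
t 13.77 tcp [ 0.4961 -0.0311  0.1169] azY 90.1 F [-1.6 -5.8  7.7] M [-1.22  0.13 -0.01] w 0.0217
[1, np.float64(-6.6), np.float64(10.3)] [1, np.float64(-14.8), np.float64(19.3)] [1, np.float64(-24.5), np.float64(26.7)] [1, np.float64(-35.3), np.float64(32.3)] [1, np.float64(-46.9), np.float64(36.0)] end -257.5
```

```bash
python3 -m handwheel '[[1,-6.6,10.1,-0.3,0,0,0],[1,-14.8,18.9,-0.3,0,0,0],[1,-24.5,26.2,-0.3,0,0,0],[1,-35.3,31.6,-0.3,0,0,0],[1,-46.9,35.3,-0.3,0,0,0]]' && python3 st.py; python3 arc.py -257.5 10 5
```

```text
time: 14.18
tcp_pos: [0.5425, 0.005, 0.1168]
eef_rot: [[-1.0, -0.001, -0.003], [-0.001, 1.0, -0.0], [0.003, -0.0, -1.0]]
wrist_force: [-5.9, -3.9, 7.6]
grip_width: 0.0214
t 14.18 tcp [0.5425 0.005  0.1168] azY 90.1 F [-5.9 -3.9  7.6] M [-0.72  0.91  0.01] w 0.0214
[1, np.float64(-12.1), np.float64(1.6)] [1, np.float64(-24.3), np.float64(1.1)] [1, np.float64(-36.2), np.float64(-1.6)] [1, np.float64(-47.5), np.float64(-6.2)] [1, np.float64(-57.8), np.float64(-12.8)] end -307.5
```

```bash
python3 -m handwheel '[[1,-12.1,1.3,-0.2,0,0,0],[1,-24.3,0.8,-0.2,0,0,0],[1,-36.2,-1.9,-0.2,0,0,0],[1,-47.5,-6.5,-0.2,0,0,0],[1,-57.8,-13,-0.2,0,0,0]]' && python3 st.py; python3 arc.py -307.5 10 6
```

```text
time: 14.6
tcp_pos: [0.6011, -0.0075, 0.1169]
eef_rot: [[-1.0, -0.001, -0.002], [-0.001, 1.0, 0.001], [0.002, 0.001, -1.0]]
wrist_force: [-3.8, 1.9, 5.0]
grip_width: 0.0216
t 14.6 tcp [ 0.6011 -0.0075  0.1169] azY 90.1 F [-3.8  1.9  5. ] M [0.31 0.99 0.01] w 0.0216
[1, np.float64(-9.0), np.float64(-8.2)] [1, np.float64(-16.4), np.float64(-17.9)] [1, np.float64(-22.1), np.float64(-28.7)] [1, np.float64(-25.7), np.float64(-40.4)] [1, np.float64(-27.3), np.float64(-52.5)] [1, np.float64(-26.8), np.float64(-64.7)] end -367.5
```

```bash
python3 -m handwheel '[[1,-9,-8.2,0,0,0,0],[1,-16.4,-17.9,0,0,0,0],[1,-22.1,-28.7,0,0,0,0],[1,-25.7,-40.4,0,0,0,0],[1,-27.3,-52.5,0,0,0,0],[1,-26.8,-64.7,0,0,0,0]]' && python3 st.py; python3 arc.py -367.5 10 10; python3 - <<'E'
from h import *
save('scene','s9');crop('s9',210,120,330,240,6);save('top','t9');crop('t9',100,170,260,270,5)
E
```

```text
time: 15.1
tcp_pos: [0.6283, -0.0725, 0.1169]
eef_rot: [[-1.0, -0.0, -0.001], [-0.0, 1.0, 0.002], [0.001, 0.002, -1.0]]
wrist_force: [-2.1, 5.5, 3.6]
grip_width: 0.0215
t 15.1 tcp [ 0.6283 -0.0725  0.1169] azY 90.0 F [-2.1  5.5  3.6] M [ 1.12  0.58 -0.07] w 0.0215
[1, np.float64(2.6), np.float64(-11.9)] [1, np.float64(7.3), np.float64(-23.2)] [1, np.float64(13.9), np.float64(-33.5)] [1, np.float64(22.1), np.float64(-42.5)] [1, np.float64(31.8), np.float64(-49.9)] [1, np.float64(42.6), np.float64(-55.5)] [1, np.float64(54.3), np.float64(-59.2)] [1, np.float64(66.3), np.float64(-60.8)] [1, np.float64(78.5), np.float64(-60.3)] [1, np.float64(90.5), np.float64(-57.6)] end -467.5
```

View pics/s9_c210_120.png

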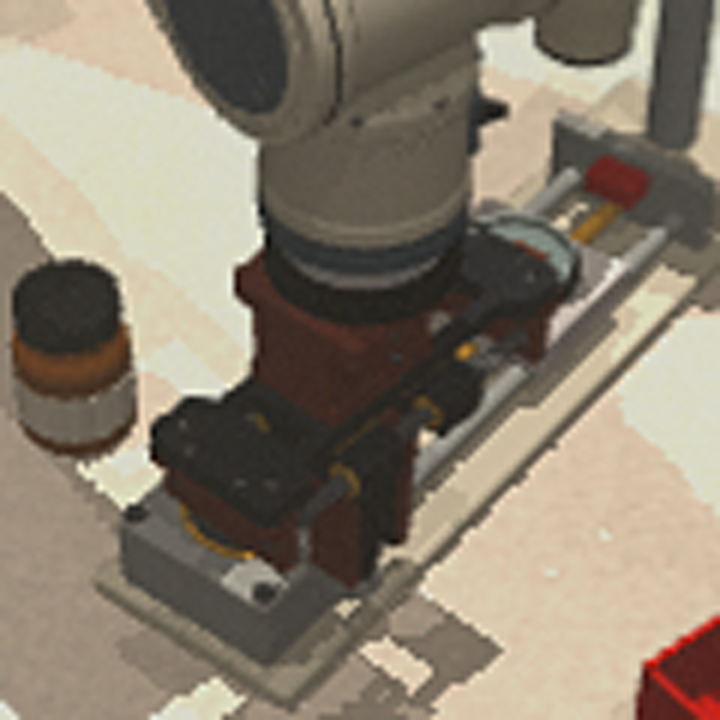

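View pics/t9_c100_170.png

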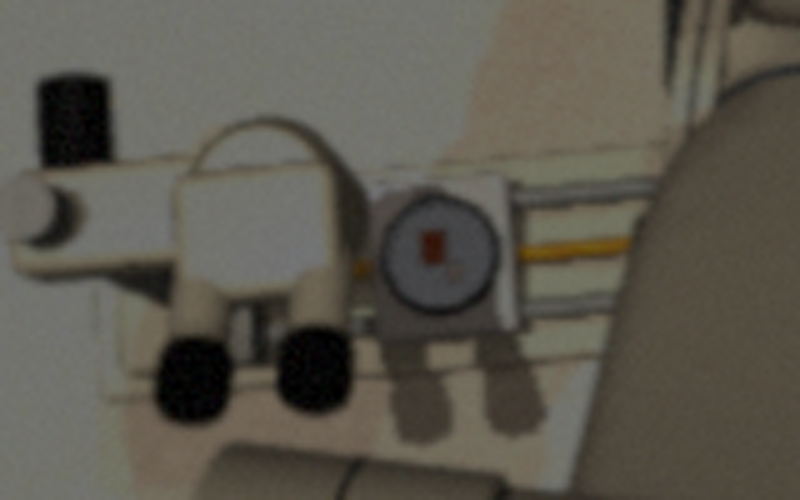

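```bash
python3 -m handwheel '[[1,2.6,-11.9,0,0,0,0],[1,7.3,-23.1,0,0,0,0],[1,13.9,-33.3,0,0,0,0],[1,22.1,-42.2,0,0,0,0],[1,31.8,-49.5,0,0,0,0]]' && python3 st.py; python3 -m handwheel '[[1,10.8,-5.4,0,0,0,0],[1,22.5,-8.9,0,0,0,0],[1,34.5,-10.4,0,0,0,0],[1,46.7,-9.7,0,0,0,0],[1,58.7,-7,0,0,0,0]]' && python3 st.py;python3 arc.py -467.5 10 10
```

```text
time: 15.62
tcp_pos: [0.5962, -0.1227, 0.1171]
eef_rot: [[-1.0, -0.001, 0.001], [-0.001, 1.0, 0.0], [-0.001, 0.0, -1.0]]
wrist_force: [-0.4, 5.7, 1.0]
grip_width: 0.0218
t 15.62 tcp [ 0.5962 -0.1227  0.1171] azY 90.0 F [-0.4  5.7  1. ] M [ 1.35 -0.11 -0.02] w 0.0218
time: 16.03
tcp_pos: [0.5375, -0.1302, 0.1173]
eef_rot: [[-1.0, -0.0, 0.002], [-0.0, 1.0, -0.001], [-0.002, -0.001, -1.0]]
wrist_force: [6.0, 4.4, -0.2]
grip_width: 0.0218
t 16.03 tcp [ 0.5375 -0.1302  0.1173] azY 90.0 F [ 6.   4.4 -0.2] M [ 0.85 -0.97 -0.04] w 0.0218
[1, np.float64(11.3), np.float64(4.7)] [1, np.float64(21.6), np.float64(11.2)] [1, np.float64(30.6), np.float64(19.5)] [1, np.float64(38.0), np.float64(29.1)] [1, np.float64(43.6), np.float64(40.0)] [1, np.float64(47.3), np.float64(51.6)] [1, np.float64(48.9), np.float64(63.7)] [1, np.float64(48.4), np.float64(75.9)] [1, np.float64(45.7), np.float64(87.8)] [1, np.float64(41.0), np.float64(99.1)] end -567.5
```

```bash
python3 -m handwheel '[[1,11.3,5,0.3,0,0,0],[1,21.6,11.5,0.3,0,0,0],[1,30.6,19.8,0.3,0,0,0],[1,38,29.4,0.3,0,0,0],[1,43.6,40.3,0.3,0,0,0]]' && python3 st.py; python3 -m handwheel '[[1,3.7,11.6,0,0,0,0],[1,5.3,23.6,0,0,0,0],[1,4.7,35.7,0,0,0,0],[1,2.1,47.5,0,0,0,0],[1,-2.6,58.7,0,0,0,0]]' && python3 st.py; python3 arc.py -567.5 10 5
```

```text
time: 16.45
tcp_pos: [0.4933, -0.0892, 0.117]
eef_rot: [[-1.0, -0.001, 0.0], [-0.001, 1.0, -0.001], [-0.0, -0.001, -1.0]]
wrist_force: [2.8, -3.6, 1.5]
grip_width: 0.0216
t 16.45 tcp [ 0.4933 -0.0892  0.117 ] azY 90.0 F [ 2.8 -3.6  1.5] M [-0.5  -0.69  0.01] w 0.0216
time: 16.87
tcp_pos: [0.497, -0.0292, 0.1169]
eef_rot: [[-1.0, -0.002, 0.0], [-0.002, 1.0, -0.001], [-0.0, -0.001, -1.0]]
wrist_force: [2.5, -7.4, 2.9]
grip_width: 0.0219
t 16.87 tcp [ 0.497  -0.0292  0.1169] azY 90.1 F [ 2.5 -7.4  2.9] M [-1.49 -0.72  0.06] w 0.0219
[1, np.float64(-6.6), np.float64(10.3)] [1, np.float64(-14.8), np.float64(19.3)] [1, np.float64(-24.5), np.float64(26.7)] [1, np.float64(-35.3), np.float64(32.3)] [1, np.float64(-46.9), np.float64(36.0)] end -617.5
```

```bash
python3 -m handwheel '[[1,-6.6,10,0,0,0,0],[1,-14.8,18.7,0,0,0,0],[1,-24.5,25.8,0,0,0,0],[1,-35.3,31.3,0,0,0,0],[1,-46.9,35,0,0,0,0]]' && python3 st.py; python3 -m handwheel '[[1,-12.1,1.4,0,0,0,0],[1,-24.3,0.9,0,0,0,0],[1,-36.2,-1.8,0,0,0,0],[1,-47.5,-6.4,0,0,0,0],[1,-57.8,-13,0,0,0,0]]' && python3 st.py; python3 arc.py -667.5 10 6
```

```text
time: 17.28
tcp_pos: [0.5428, 0.0055, 0.1167]
eef_rot: [[-1.0, -0.003, -0.003], [-0.003, 1.0, -0.001], [0.003, -0.001, -1.0]]
wrist_force: [-4.5, -11.5, 8.7]
grip_width: 0.022
t 17.28 tcp [0.5428 0.0055 0.1167] azY 90.2 F [ -4.5 -11.5   8.7] M [-2.29  0.69  0.01] w 0.022
time: 17.7
tcp_pos: [0.6, -0.006, 0.1164]
eef_rot: [[-1.0, -0.002, -0.005], [-0.002, 1.0, 0.002], [0.005, 0.002, -1.0]]
wrist_force: [-6.0, 2.0, 8.6]
grip_width: 0.0214
t 17.7 tcp [ 0.6    -0.006   0.1164] azY 90.1 F [-6.   2.   8.6] M [0.31 1.12 0.  ] w 0.0214
[1, np.float64(-9.0), np.float64(-8.2)] [1, np.float64(-16.4), np.float64(-17.9)] [1, np.float64(-22.1), np.float64(-28.7)] [1, np.float64(-25.7), np.float64(-40.4)] [1, np.float64(-27.3), np.float64(-52.5)] [1, np.float64(-26.8), np.float64(-64.7)] end -727.5
```

```bash
python3 -m handwheel '[[1,-9,-8.2,-0.3,0,0,0],[1,-16.4,-17.9,-0.3,0,0,0],[1,-22.1,-28.7,-0.3,0,0,0],[1,-25.7,-40.4,-0.3,0,0,0],[1,-27.3,-52.5,-0.3,0,0,0],[1,-26.8,-64.7,-0.3,0,0,0]]' && python3 st.py; python3 - <<'E'
from h import *
save('top','t10');crop('t10',100,170,260,270,5)
def W(u,v): return px2w(t,u,v,.066)
t=load('t10')
E
```

```text
time: 18.2
tcp_pos: [0.6289, -0.0706, 0.1167]
eef_rot: [[-1.0, -0.001, -0.001], [-0.001, 1.0, 0.002], [0.001, 0.002, -1.0]]
wrist_force: [1.0, 3.8, 2.4]
grip_width: 0.0215
t 18.2 tcp [ 0.6289 -0.0706  0.1167] azY 90.1 F [1.  3.8 2.4] M [ 0.95 -0.13 -0.04] w 0.0215
```

View pics/t10_c100_170.png

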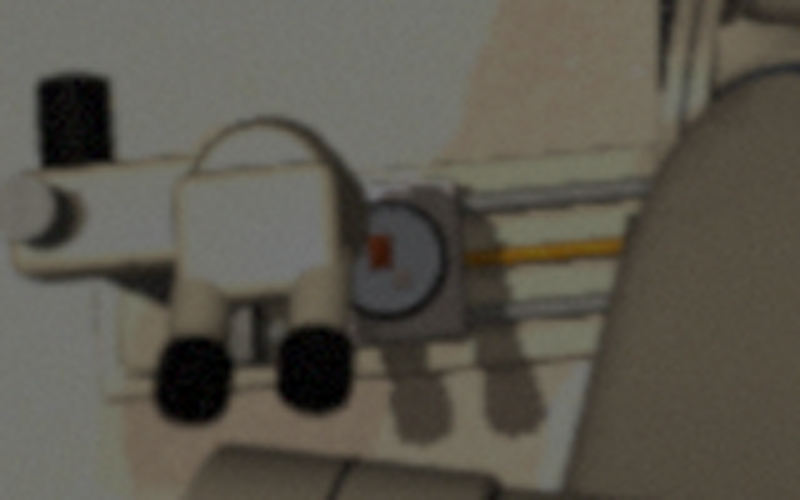

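```bash
python3 - <<'E'
from h import *
save('scene','s10');crop('s10',280,120,350,190,9)
E
```

```text
(no output)
```

View pics/s10_c280_120.png

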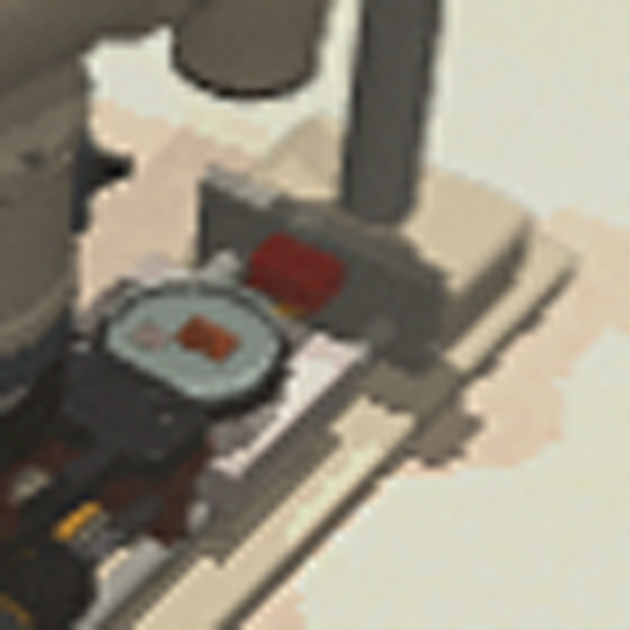

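```bash
python3 - <<'E'
from h import *
s=load('s10'); a=np.radians(4.3); Y=np.array([-np.sin(a),np.cos(a)])
f=lambda u,v,z,x0=280,y0=120,k=9:(px2w(s,x0+u/k-.45,y0+v/k-.45,z)[:2]-[.5556,-.0652])@Y
print('corner',f(372,345,.054),'dish ctr',f(195,338,.066))
s=load('s4');print('start corner',f(598,285,.054,210,120,6),'dish',f(483,290,.066,210,120,6))
E
```

```text
corner 0.28732839483911393 dish ctr 0.24062854756865995
start corner 0.22929269130400873 dish 0.1794031984725468
```

```bash
python3 arc.py -727.5 8 5;python3 arc.py -767.5 8 5;  python3 -m handwheel '[[1,1.9,-9.6,0,0,0,0],[1,5.1,-18.7,0,0,0,0],[1,9.5,-27.4,0,0,0,0],[1,15,-35.5,0,0,0,0],[1,21.4,-42.7,0,0,0,0]]'; python3 st.py
```

```text
[1, np.float64(1.9), np.float64(-9.6)] [1, np.float64(5.2), np.float64(-18.8)] [1, np.float64(9.7), np.float64(-27.4)] [1, np.float64(15.4), np.float64(-35.4)] [1, np.float64(22.1), np.float64(-42.5)] end -767.5
[1, np.float64(7.6), np.float64(-6.1)] [1, np.float64(16.1), np.float64(-11.0)] [1, np.float64(25.1), np.float64(-14.8)] [1, np.float64(34.5), np.float64(-17.2)] [1, np.float64(44.2), np.float64(-18.3)] end -807.5
time: 18.72
tcp_pos: [0.6058, -0.1157, 0.1168]
eef_rot: [[-1.0, -0.001, -0.001], [-0.001, 1.0, 0.001], [0.001, 0.001, -1.0]]
wrist_force: [0.6, 4.4, 0.8]
grip_width: 0.0216
t 18.72 tcp [ 0.6058 -0.1157  0.1168] azY 90.0 F [0.6 4.4 0.8] M [ 1.17 -0.08 -0.04] w 0.0216
```

```bash
python3 -m handwheel '[[1,7.9,-5.9,0,0,0,0],[1,16.7,-10.7,0,0,0,0],[1,25.7,-14.4,0,0,0,0],[1,35.1,-16.8,0,0,0,0],[1,44.8,-17.8,0,0,0,0]]'; python3 st.py; python3 arc.py -807.5 6 5; python3 arc.py -837.5 5 5;python3 arc.py -862.5 3 4
```

```text
time: 19.13
tcp_pos: [0.5609, -0.1336, 0.117]
eef_rot: [[-1.0, -0.0, -0.0], [-0.0, 1.0, 0.001], [0.0, 0.001, -1.0]]
wrist_force: [4.0, 7.1, -0.6]
grip_width: 0.0221
t 19.13 tcp [ 0.5609 -0.1336  0.117 ] azY 90.0 F [ 4.   7.1 -0.6] M [ 1.5  -0.63 -0.03] w 0.0221
[1, np.float64(7.3), np.float64(0.1)] [1, np.float64(14.6), np.float64(0.9)] [1, np.float64(21.8), np.float64(2.5)] [1, np.float64(28.7), np.float64(4.8)] [1, np.float64(35.4), np.float64(7.8)] end -837.5
[1, np.float64(5.3), np.float64(3.1)] [1, np.float64(10.3), np.float64(6.6)] [1, np.float64(15.0), np.float64(10.5)] [1, np.float64(19.3), np.float64(14.8)] [1, np.float64(23.2), np.float64(19.5)] end -862.5
[1, np.float64(2.2), np.float64(3.0)] [1, np.float64(4.2), np.float64(6.0)] [1, np.float64(6.0), np.float64(9.2)] [1, np.float64(7.6), np.float64(12.5)] end -874.5
```

```bash
python3 -m handwheel '[[1,7.3,0.5,0.3,0,0,0],[1,14.6,1.5,0.3,0,0,0],[1,21.8,3.1,0.3,0,0,0],[1,28.7,5.4,0.3,0,0,0],[1,35.4,8.4,0.3,0,0,0]]'; python3 st.py; python3 -m handwheel '[[1,5.3,3.1,0,0,0,0],[1,10.3,6.6,0,0,0,0],[1,15,10.5,0,0,0,0],[1,19.3,14.8,0,0,0,0]]'; python3 st.py
```

```text
time: 19.55
tcp_pos: [0.5264, -0.1254, 0.117]
eef_rot: [[-1.0, -0.001, 0.001], [-0.001, 1.0, -0.001], [-0.001, -0.001, -1.0]]
wrist_force: [4.9, 0.2, 0.2]
grip_width: 0.0216
t 19.55 tcp [ 0.5264 -0.1254  0.117 ] azY 90.1 F [4.9 0.2 0.2] M [ 0.3  -0.86 -0.04] w 0.0216
time: 19.88
tcp_pos: [0.5069, -0.1103, 0.1169]
eef_rot: [[-1.0, -0.001, 0.0], [-0.001, 1.0, -0.001], [-0.0, -0.001, -1.0]]
wrist_force: [1.9, -1.4, 1.7]
grip_width: 0.0219
t 19.88 tcp [ 0.5069 -0.1103  0.1169] azY 90.1 F [ 1.9 -1.4  1.7] M [-0.22 -0.61  0.01] w 0.0219
```

```bash
python3 - <<'E'
from h import *
save('scene','s11');crop('s11',270,120,350,190,9)
E
python3 arc.py -857.5 2 10
```

```text
[1, np.float64(1.6), np.float64(1.8)] [1, np.float64(3.2), np.float64(3.7)] [1, np.float64(4.7), np.float64(5.7)] [1, np.float64(6.1), np.float64(7.6)] [1, np.float64(7.4), np.float64(9.7)] [1, np.float64(8.7), np.float64(11.8)] [1, np.float64(9.9), np.float64(13.9)] [1, np.float64(11.0), np.float64(16.1)] [1, np.float64(12.1), np.float64(18.3)] [1, np.float64(13.1), np.float64(20.5)] end -877.5
```

View pics/s11_c270_120.png

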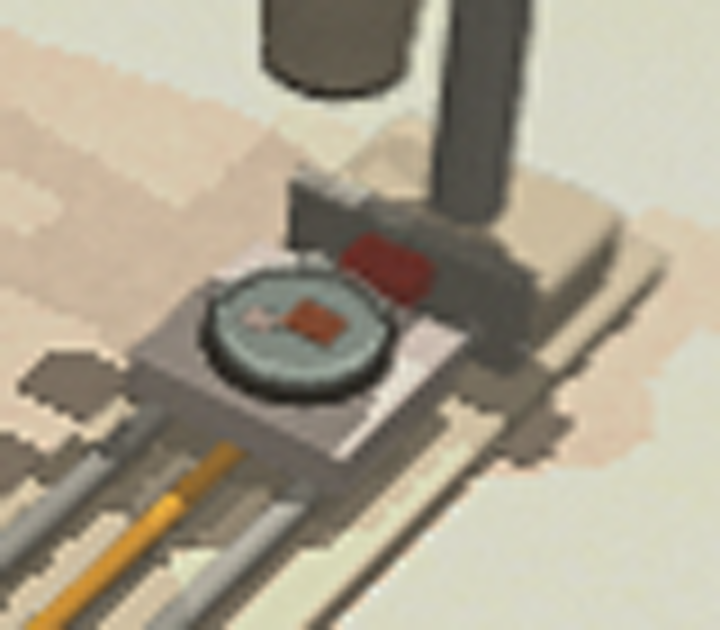

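```bash
cat > chk.py <<'E'
from h import *
import sys
s=state(); d=s['tcp_pos'][:2]-[.5572,-.0636]; r=np.hypot(*d); u=d/r; F=s['wrist_force']
ft=F[:2]@[-u[1],u[0]]; fr=F[:2]@u
print('t',round(s['time'],2),'th',np.degrees(np.arctan2(d[1],d[0])).round(1),'r',(r*1e3).round(1),'Ft',ft.round(1),'Fr',fr.round(1),'Fz',F[2].round(1)); sys.exit(ft>8.5)
E
python3 chk.py && python3 -m handwheel '[[1,1,1.1,0,0,0,0]]' >o && python3 chk.py && python3 -m handwheel '[[1,1,1.1,0,0,0,0]]' >o && python3 chk.py && python3 -m handwheel '[[1,0.9,1.1,0,0,0,0]]' >o && python3 chk.py && python3 -m handwheel '[[1,0.9,1.2,0,0,0,0]]' >o && python3 chk.py && python3 -m handwheel '[[1,0.9,1.2,0,0,0,0]]' >o && python3 chk.py && python3 -m handwheel '[[1,0.8,1.2,0,0,0,0]]' >o && python3 chk.py && python3 -m handwheel '[[1,0.8,1.2,0,0,0,0]]' >o && python3 chk.py && python3 -m handwheel '[[1,0.8,1.2,0,0,0,0]]' >o && python3 chk.py
```

```text
t 19.93 th -138.1 r 68.8 Ft 1.6 Fr -1.4 Fz 2.8False
```

```bash
sed -i 's/sys.exit(ft>8.5)/sys.exit(int(ft>8.5))/' chk.py
python3 chk.py && python3 -m handwheel '[[1,1,1.1,0,0,0,0]]' >o && python3 chk.py && python3 -m handwheel '[[1,1,1.1,0,0,0,0]]' >o && python3 chk.py && python3 -m handwheel '[[1,0.9,1.1,0,0,0,0]]' >o && python3 chk.py && python3 -m handwheel '[[1,0.9,1.2,0,0,0,0]]' >o && python3 chk.py && python3 -m handwheel '[[1,0.9,1.2,0,0,0,0]]' >o && python3 chk.py && python3 -m handwheel '[[1,0.8,1.2,0,0,0,0]]' >o && python3 chk.py && python3 -m handwheel '[[1,0.8,1.2,0,0,0,0]]' >o && python3 chk.py && python3 -m handwheel '[[1,0.8,1.2,0,0,0,0]]' >o && python3 chk.py
```

```text
t 19.93 th -138.1 r 68.8 Ft 1.6 Fr -1.4 Fz 2.8
t 20.02 th -138.4 r 68.6 Ft 4.4 Fr 1.4 Fz 2.2
t 20.1 th -139.4 r 68.6 Ft 3.5 Fr 1.0 Fz 3.1
t 20.18 th -140.4 r 68.6 Ft 3.7 Fr 2.4 Fz 2.4
t 20.27 th -141.7 r 68.6 Ft 4.3 Fr 2.7 Fz 2.7
t 20.35 th -143.0 r 68.6 Ft 5.2 Fr 3.0 Fz 5.1
t 20.43 th -144.3 r 68.5 Ft 4.5 Fr 2.6 Fz 3.0
t 20.52 th -145.5 r 68.5 Ft 4.0 Fr 3.0 Fz 4.0
t 20.6 th -146.8 r 68.5 Ft 4.3 Fr 3.3 Fz 3.8
```

```bash

python3 -m handwheel '[[1,0.9,1.2,0,0,0,0]]' >o && python3 chk.py && python3 -m handwheel '[[1,0.9,1.2,0,0,0,0]]' >o && python3 chk.py && python3 -m handwheel '[[1,0.9,1.2,0,0,0,0]]' >o && python3 chk.py && python3 -m handwheel '[[1,0.8,1.2,0,0,0,0]]' >o && python3 chk.py && python3 -m handwheel '[[1,0.8,1.2,0,0,0,0]]' >o && python3 chk.py && python3 -m handwheel '[[1,0.7,1.3,0,0,0,0]]' >o && python3 chk.py && python3 -m handwheel '[[1,0.7,1.3,0,0,0,0]]' >o && python3 chk.py && python3 -m handwheel '[[1,0.7,1.3,0,0,0,0]]' >o && python3 chk.py && python3 -m handwheel '[[1,0.6,1.3,0,0,0,0]]' >o && python3 chk.py && python3 -m handwheel '[[1,0.6,1.3,0,0,0,0]]' >o && python3 chk.py; python3 - <<'E'
from h import *
save('scene','s12');crop('s12',270,120,350,190,9)
E
```

```text
t 20.68 th -148.0 r 68.5 Ft 4.2 Fr 2.2 Fz 3.7
t 20.77 th -149.2 r 68.5 Ft 2.8 Fr 1.9 Fz 2.1
t 20.85 th -150.5 r 68.6 Ft 5.2 Fr 0.0 Fz 2.6
t 20.93 th -151.7 r 68.6 Ft 3.6 Fr 0.4 Fz 2.2
t 21.02 th -152.9 r 68.6 Ft 4.8 Fr -1.2 Fz 1.5
t 21.1 th -154.1 r 68.6 Ft 3.9 Fr -0.5 Fz 1.4
t 21.18 th -155.3 r 68.6 Ft 4.1 Fr -3.1 Fz 1.3
t 21.27 th -156.5 r 68.6 Ft 3.0 Fr -2.8 Fz -0.3
t 21.35 th -157.7 r 68.6 Ft 2.8 Fr -3.2 Fz 0.1
t 21.43 th -158.8 r 68.7 Ft 4.1 Fr -4.0 Fz -0.1
```

View pics/s12_c270_120.png

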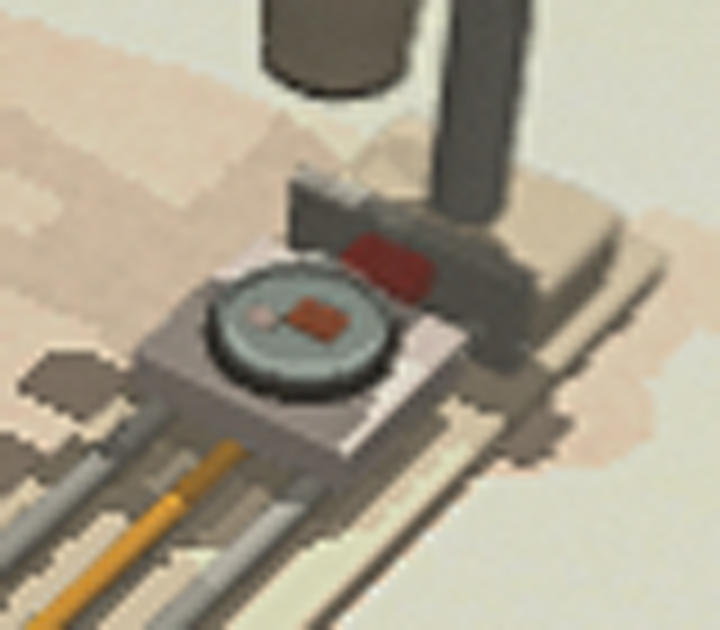

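```bash

python3 -m handwheel '[[1,0.3,1.4,0.2,0,0,0]]' >o && python3 chk.py && python3 -m handwheel '[[1,0.3,1.4,0.1,0,0,0]]' >o && python3 chk.py && python3 -m handwheel '[[1,0.3,1.4,0,0,0,0]]' >o && python3 chk.py && python3 -m handwheel '[[1,0.3,1.4,0,0,0,0]]' >o && python3 chk.py && python3 -m handwheel '[[1,0.3,1.4,0,0,0,0]]' >o && python3 chk.py && python3 -m handwheel '[[1,0.3,1.4,0,0,0,0]]' >o && python3 chk.py && python3 -m handwheel '[[1,0.3,1.4,0,0,0,0]]' >o && python3 chk.py && python3 -m handwheel '[[1,0.2,1.4,0,0,0,0]]' >o && python3 chk.py && python3 -m handwheel '[[1,0.2,1.4,0,0,0,0]]' >o && python3 chk.py && python3 -m handwheel '[[1,0.2,1.4,0,0,0,0]]' >o && python3 chk.py
```

```text
t 21.57 th -160.0 r 68.6 Ft 3.9 Fr -1.7 Fz 2.6
t 21.65 th -161.1 r 68.6 Ft 4.3 Fr -0.8 Fz 3.3
t 21.73 th -162.3 r 68.6 Ft 3.5 Fr -1.2 Fz 3.3
t 21.82 th -163.6 r 68.6 Ft 5.0 Fr -0.3 Fz 3.6
t 21.9 th -164.8 r 68.6 Ft 4.4 Fr 0.3 Fz 4.6
t 21.98 th -166.0 r 68.6 Ft 4.4 Fr -1.6 Fz 4.5
t 22.07 th -167.2 r 68.6 Ft 4.5 Fr -0.7 Fz 4.5
t 22.15 th -168.4 r 68.5 Ft 3.4 Fr -0.3 Fz 5.6
t 22.23 th -169.6 r 68.5 Ft 5.3 Fr 0.4 Fz 6.2
t 22.32 th -170.8 r 68.6 Ft 4.3 Fr -0.2 Fz 5.5
```

```bash

python3 -m handwheel '[[1,0.2,1.4,0,0,0,0]]' >o && python3 chk.py && python3 -m handwheel '[[1,0.2,1.5,0,0,0,0]]' >o && python3 chk.py && python3 -m handwheel '[[1,0.1,1.5,0,0,0,0]]' >o && python3 chk.py && python3 -m handwheel '[[1,0.1,1.5,0,0,0,0]]' >o && python3 chk.py && python3 -m handwheel '[[1,0.1,1.5,0,0,0,0]]' >o && python3 chk.py && python3 -m handwheel '[[1,0.1,1.5,0,0,0,0]]' >o && python3 chk.py && python3 -m handwheel '[[1,0,1.5,0,0,0,0]]' >o && python3 chk.py && python3 -m handwheel '[[1,0,1.5,0,0,0,0]]' >o && python3 chk.py && python3 -m handwheel '[[1,0,1.5,0,0,0,0]]' >o && python3 chk.py && python3 -m handwheel '[[1,-0.1,1.5,0,0,0,0]]' >o && python3 chk.py;  python3 - <<'E'
from h import *
save('scene','s13');crop('s13',270,120,350,190,9)
E
```

```text
t 22.4 th -171.9 r 68.6 Ft 5.5 Fr 0.1 Fz 5.9
t 22.48 th -173.2 r 68.6 Ft 5.3 Fr -0.2 Fz 5.8
t 22.57 th -174.5 r 68.6 Ft 4.9 Fr -0.5 Fz 5.3
t 22.65 th -175.7 r 68.6 Ft 4.5 Fr 0.3 Fz 5.9
t 22.73 th -177.0 r 68.6 Ft 5.3 Fr -1.0 Fz 5.4
t 22.82 th -178.2 r 68.6 Ft 5.0 Fr -0.9 Fz 5.4
t 22.9 th -179.5 r 68.6 Ft 5.5 Fr -0.0 Fz 5.7
t 22.98 th 179.3 r 68.6 Ft 5.7 Fr -2.2 Fz 6.3
t 23.07 th 178.0 r 68.6 Ft 4.3 Fr -2.3 Fz 6.5
t 23.15 th 176.8 r 68.6 Ft 4.9 Fr -1.3 Fz 5.8
```

View pics/s13_c270_120.png

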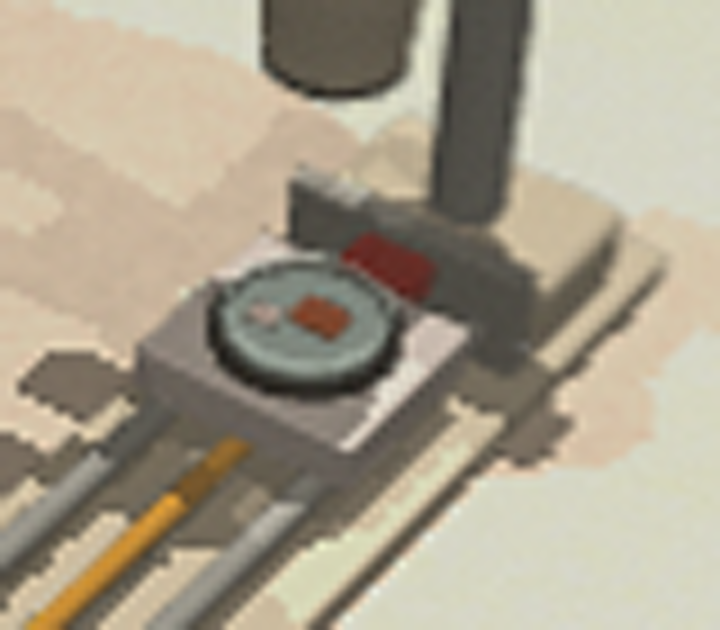

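```bash

python3 -m handwheel '[[1,-0.2,1.4,0,0,0,0]]' >o && python3 chk.py && python3 -m handwheel '[[1,-0.2,1.4,0,0,0,0]]' >o && python3 chk.py && python3 -m handwheel '[[1,-0.2,1.4,-0.1,0,0,0]]' >o && python3 chk.py && python3 -m handwheel '[[1,-0.2,1.4,0,0,0,0]]' >o && python3 chk.py && python3 -m handwheel '[[1,-0.2,1.4,-0.1,0,0,0]]' >o && python3 chk.py && python3 -m handwheel '[[1,-0.3,1.4,0,0,0,0]]' >o && python3 chk.py && python3 -m handwheel '[[1,-0.3,1.4,0,0,0,0]]' >o && python3 chk.py && python3 -m handwheel '[[1,-0.3,1.4,0,0,0,0]]' >o && python3 chk.py && python3 -m handwheel '[[1,-0.3,1.4,0,0,0,0]]' >o && python3 chk.py && python3 -m handwheel '[[1,-0.4,1.4,0,0,0,0]]' >o && python3 chk.py
```

```text
t 23.28 th 175.7 r 68.6 Ft 5.4 Fr -0.7 Fz 6.1
t 23.37 th 174.5 r 68.6 Ft 6.3 Fr -0.6 Fz 6.8
t 23.45 th 173.3 r 68.7 Ft 5.2 Fr -1.1 Fz 5.3
t 23.53 th 172.1 r 68.6 Ft 4.8 Fr -0.8 Fz 5.6
t 23.62 th 170.9 r 68.7 Ft 4.9 Fr -1.2 Fz 4.1
t 23.7 th 169.7 r 68.7 Ft 4.8 Fr -0.3 Fz 5.7
t 23.78 th 168.5 r 68.7 Ft 4.9 Fr -0.9 Fz 4.5
t 23.87 th 167.3 r 68.7 Ft 4.3 Fr -1.3 Fz 5.7
t 23.95 th 166.1 r 68.7 Ft 4.7 Fr -1.0 Fz 5.4
t 24.03 th 164.9 r 68.7 Ft 4.9 Fr -1.0 Fz 6.4
```

```bash

python3 -m handwheel '[[1,-0.4,1.4,0,0,0,0]]' >o && python3 chk.py && python3 -m handwheel '[[1,-0.4,1.4,0,0,0,0]]' >o && python3 chk.py && python3 -m handwheel '[[1,-0.5,1.3,0,0,0,0]]' >o && python3 chk.py && python3 -m handwheel '[[1,-0.5,1.3,0,0,0,0]]' >o && python3 chk.py && python3 -m handwheel '[[1,-0.5,1.3,0,0,0,0]]' >o && python3 chk.py && python3 -m handwheel '[[1,-0.5,1.3,0,0,0,0]]' >o && python3 chk.py && python3 -m handwheel '[[1,-0.6,1.3,0,0,0,0]]' >o && python3 chk.py && python3 -m handwheel '[[1,-0.6,1.3,0,0,0,0]]' >o && python3 chk.py && python3 -m handwheel '[[1,-0.6,1.3,0,0,0,0]]' >o && python3 chk.py && python3 -m handwheel '[[1,-0.6,1.3,0,0,0,0]]' >o && python3 chk.py;  python3 - <<'E'
from h import *
save('scene','s14');crop('s14',270,120,350,190,9)
E
```

```text
t 24.12 th 163.7 r 68.8 Ft 5.6 Fr -0.6 Fz 6.0
t 24.2 th 162.4 r 68.7 Ft 4.8 Fr -1.4 Fz 5.7
t 24.28 th 161.3 r 68.7 Ft 5.1 Fr -0.8 Fz 6.4
t 24.37 th 160.2 r 68.7 Ft 5.7 Fr -1.3 Fz 6.8
t 24.45 th 159.0 r 68.8 Ft 5.5 Fr -1.3 Fz 7.1
t 24.53 th 157.9 r 68.8 Ft 5.4 Fr -0.9 Fz 6.3
t 24.62 th 156.7 r 68.8 Ft 4.8 Fr -0.2 Fz 6.2
t 24.7 th 155.5 r 68.8 Ft 5.6 Fr -1.2 Fz 7.4
t 24.78 th 154.4 r 68.8 Ft 5.4 Fr -0.5 Fz 6.9
t 24.87 th 153.2 r 68.9 Ft 5.8 Fr -1.3 Fz 6.9
```

View pics/s14_c270_120.png

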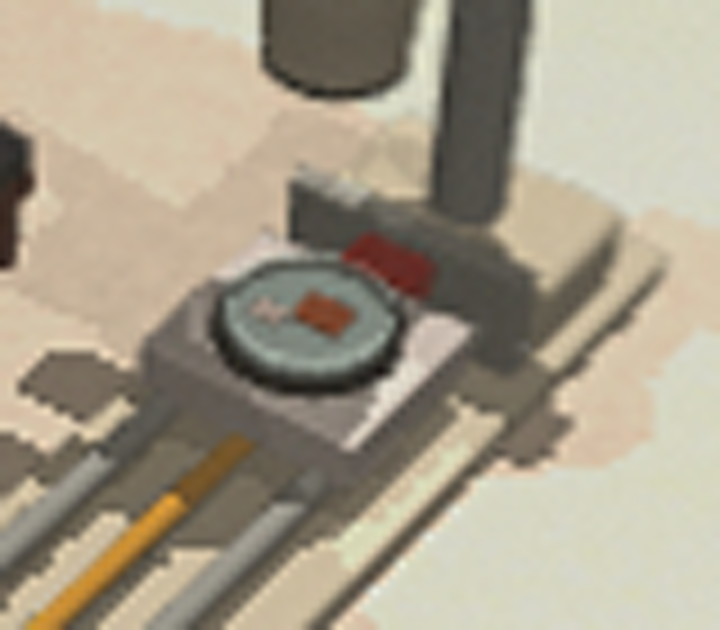

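```bash

python3 -m handwheel '[[1,-0.6,1.2,-0.1,0,0,0]]' >o && python3 chk.py && python3 -m handwheel '[[1,-0.7,1.2,0,0,0,0]]' >o && python3 chk.py && python3 -m handwheel '[[1,-0.7,1.2,0,0,0,0]]' >o && python3 chk.py && python3 -m handwheel '[[1,-0.7,1.2,0,0,0,0]]' >o && python3 chk.py && python3 -m handwheel '[[1,-0.7,1.2,0,0,0,0]]' >o && python3 chk.py && python3 -m handwheel '[[1,-0.8,1.2,0,0,0,0]]' >o && python3 chk.py && python3 -m handwheel '[[1,-0.8,1.2,0,0,0,0]]' >o && python3 chk.py && python3 -m handwheel '[[1,-0.8,1.2,0,0,0,0]]' >o && python3 chk.py && python3 -m handwheel '[[1,-0.8,1.2,0,0,0,0]]' >o && python3 chk.py && python3 -m handwheel '[[1,-0.8,1.1,0,0,0,0]]' >o && python3 chk.py
```

```text
t 25.0 th 152.1 r 68.9 Ft 5.3 Fr -1.9 Fz 5.2
t 25.08 th 150.9 r 68.9 Ft 6.2 Fr -1.1 Fz 6.0
t 25.17 th 149.8 r 68.9 Ft 5.0 Fr -1.3 Fz 6.9
t 25.25 th 148.6 r 69.0 Ft 5.2 Fr -2.0 Fz 6.0
t 25.33 th 147.5 r 69.0 Ft 5.1 Fr -2.5 Fz 6.2
t 25.42 th 146.3 r 69.0 Ft 4.5 Fr -2.1 Fz 5.6
t 25.5 th 145.1 r 69.0 Ft 4.7 Fr -1.4 Fz 6.7
t 25.58 th 143.9 r 69.1 Ft 5.3 Fr -2.2 Fz 7.1
t 25.67 th 142.7 r 69.1 Ft 5.6 Fr -2.1 Fz 6.6
t 25.75 th 141.6 r 69.1 Ft 5.0 Fr -2.3 Fz 6.9
```

```bash

python3 -m handwheel '[[1,-1,1,-0.1,0,0,0]]' >o && python3 chk.py && python3 -m handwheel '[[1,-1,1,0,0,0,0]]' >o && python3 chk.py && python3 -m handwheel '[[1,-1,1,0,0,0,0]]' >o && python3 chk.py && python3 -m handwheel '[[1,-1,1,0,0,0,0]]' >o && python3 chk.py && python3 -m handwheel '[[1,-1,1,0,0,0,0]]' >o && python3 chk.py && python3 -m handwheel '[[1,-1.1,1,0,0,0,0]]' >o && python3 chk.py && python3 -m handwheel '[[1,-1.1,0.9,0,0,0,0]]' >o && python3 chk.py && python3 -m handwheel '[[1,-1.1,0.9,0,0,0,0]]' >o && python3 chk.py;  python3 - <<'E'
from h import *
save('scene','s15');crop('s15',270,120,350,190,9)
E
```

```text
t 25.83 th 140.5 r 69.1 Ft 4.9 Fr -2.0 Fz 4.7
t 25.92 th 139.4 r 69.1 Ft 4.7 Fr -2.0 Fz 6.1
t 26.0 th 138.3 r 69.2 Ft 6.1 Fr -1.9 Fz 7.1
t 26.08 th 137.2 r 69.2 Ft 6.1 Fr -1.8 Fz 7.0
t 26.17 th 136.1 r 69.2 Ft 6.9 Fr -1.7 Fz 7.9
t 26.25 th 135.1 r 69.2 Ft 9.0 Fr -2.4 Fz 9.3
```

View pics/s15_c270_120.png

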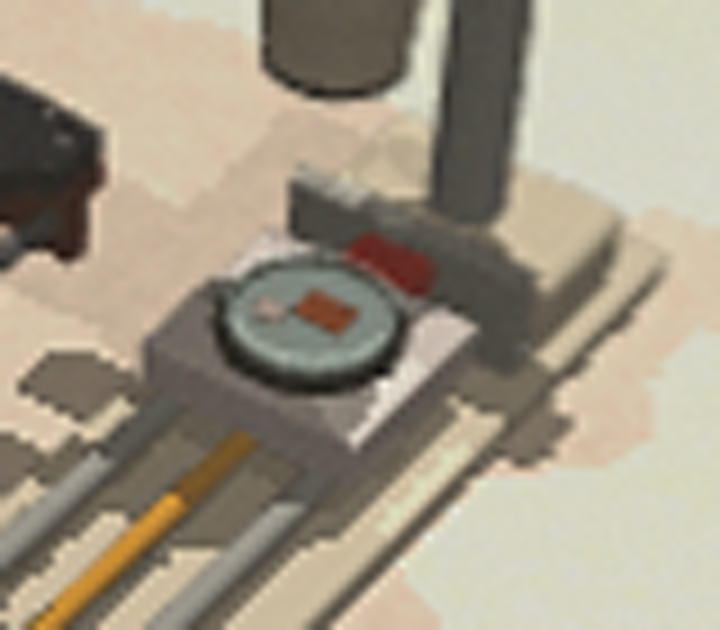

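```bash
python3 chk.py; python3 -m handwheel '[[1,-0.4,0.4,0,0,0,0]]' >o; python3 chk.py;
```

```text
t 26.3 th 135.1 r 69.3 Ft 7.9 Fr -1.4 Fz 9.4
t 26.38 th 134.9 r 69.3 Ft 9.3 Fr -2.5 Fz 9.5
```

```bash
python3 -m handwheel '[[1,-0.5,0.5,-0.1,0,0,0]]' >o; python3 chk.py; python3 -m handwheel '[[1,-0.5,0.5,0,0,0,0]]' >o; python3 chk.py
```

```text
t 26.47 th 134.4 r 69.3 Ft 8.4 Fr -2.5 Fz 7.0
t 26.55 th 134.0 r 69.3 Ft 11.0 Fr -3.0 Fz 8.5
```

```bash
python3 -m handwheel '[[1,-0.5,0.5,0,0,0,0]]' >o; python3 chk.py; python3 -m handwheel '[[1,-0.5,0.5,0,0,0,0]]' >o; python3 chk.py
```

```text
t 26.63 th 133.6 r 69.3 Ft 11.0 Fr -2.8 Fz 9.9
t 26.72 th 133.1 r 69.4 Ft 11.5 Fr -3.4 Fz 9.2
```

```bash
python3 -m handwheel '[[1,0,0,-0.4,0,0,0],[1,0,0,-0.4,0,0,0]]' >o; python3 chk.py; python3 -m handwheel '[[1,-0.6,0.5,0,0,0,0]]' >o; python3 chk.py;python3 - <<'E'
from h import *
save('scene','s16');crop('s16',270,120,350,190,9)
f=lambda t:cv2.cvtColor(cv2.imread(f'pics/{t}.png'),cv2.COLOR_BGR2GRAY)[140:175,284:325].astype(np.float32)
for a,b in [('s11','s12'),('s12','s13'),('s13','s14'),('s14','s15'),('s15','s16')]:
  A=f(a);B=f(b); best=cv2.phaseCorrelate(A[8:26,12:26].copy(),B[8:26,12:26].copy(),cv2.createHanningWindow((14,18),cv2.CV_32F)); print(a,b,best)
E
python3 chk.py
```

```text
t 26.88 th 133.1 r 69.3 Ft 9.2 Fr -4.2 Fz 5.1
t 26.97 th 132.6 r 69.3 Ft 10.0 Fr -5.0 Fz 6.7
s11 s12 ((0.4245752512892089, -0.4115109538302484), 1.0441501458485922)
s12 s13 ((0.6296010453585348, -0.2776381113122621), 0.923976766621625)
s13 s14 ((0.4492177954642438, 0.07530415999160489), 0.9491887271404267)
s14 s15 ((0.6637413484841721, -0.12296934883325328), 1.2292355978930438)
s15 s16 ((0.48464860921935227, -0.08185977485808138), 0.9982672324887029)
t 27.02 th 132.4 r 69.3 Ft 8.7 Fr -3.6 Fz 5.0
```

View pics/s16_c270_120.png

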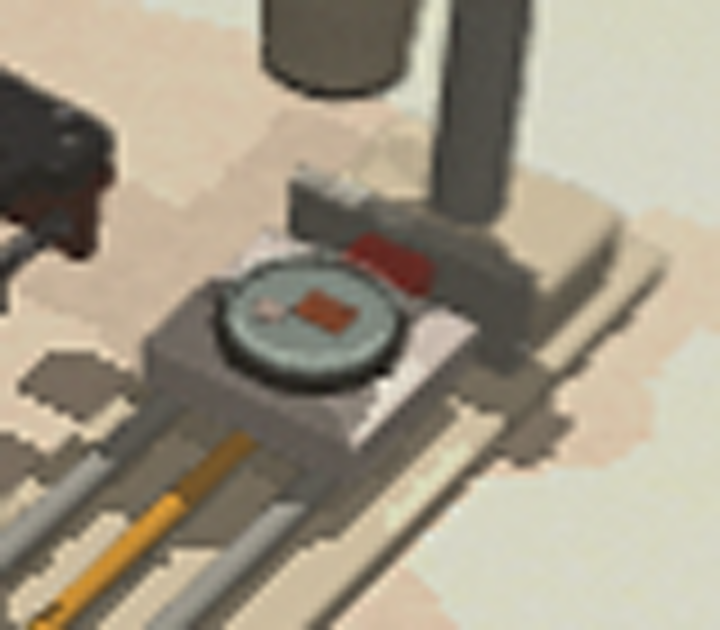

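```bash
python3 - <<'E'
from h import *
a=np.radians(4.3); Y=np.array([-np.sin(a),np.cos(a)])
def f(t,u,v,z,x0=270,y0=120,k=9): return ((px2w(load(t),x0+u/k-.45,y0+v/k-.45,z)[:2]-[.5556,-.0652])@Y*1000).round(1)
for t,c in [('s11',(467,335)),('s12',(469,331)),('s13',(469,328)),('s14',(473,326)),('s15',(476,326)),('s16',(477,325))]: print(t,f(t,*c,.054))
print('red bottom right',f('s16',415,299,.054), 'red top edge', f('s16',437,262,.054),f('s16',352,250,.054))
for t in ['s11','s14','s15','s16']:
  im=cv2.imread(f'pics/{t}.png')[138:168,282:326]; cv2.imwrite(f'pics/{t}z.png',cv2.resize(im,None,fx=16,fy=16,interpolation=cv2.INTER_NEAREST))
im=np.vstack([cv2.resize(cv2.imread(f'pics/{t}z.png'),(440,300)) for t in ['s14','s16']]); cv2.imwrite('pics/cmp.png',im)
E
```

```text
s11 292.9
s12 295.2
s13 296.5
s14 298.3
s15 298.9
s16 299.6
red bottom right 298.1 red top edge 320.1 307.1
```

View pics/cmp.png

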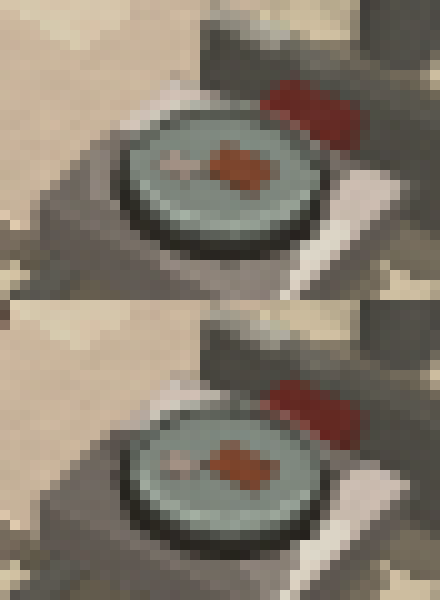

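```bash
for i in 1; do :; done; python3 -m handwheel '[[1,-0.6,0.4,-0.1,0,0,0]]' >o; python3 chk.py;  python3 -m handwheel '[[1,-0.6,0.4,0,0,0,0]]' >o; python3 chk.py; python3 st.py
```

```text
t 27.1 th 132.0 r 69.3 Ft 11.3 Fr -5.0 Fz 7.3
t 27.18 th 131.6 r 69.3 Ft 12.7 Fr -4.5 Fz 7.3
t 27.18 tcp [ 0.5111 -0.0118  0.1165] azY 90.1 F [ -6.5 -11.8   7.3] M [-2.32  1.16  0.07] w 0.0214
```

```bash
python3 -m handwheel '[[1,-0.3,0.5,0,0,0,0]]' >o; python3 chk.py; python3 st.py; python3 -m handwheel '[[1,-0.3,0.5,0,0,0,0]]' >o; python3 chk.py; python3 st.py
```

```text
t 27.27 th 131.4 r 69.4 Ft 13.1 Fr -5.6 Fz 6.7
t 27.27 tcp [ 0.5113 -0.0115  0.1165] azY 90.1 F [ -6.1 -12.9   6.7] M [-2.75  1.05  0.08] w 0.0219
t 27.35 th 130.7 r 69.4 Ft 10.1 Fr -5.7 Fz 5.2
t 27.35 tcp [ 0.5119 -0.0109  0.1166] azY 90.1 F [ -4.  -11.    5.2] M [-2.26  0.74  0.05] w 0.0217
```

```bash
python3 - <<'E'
from h import *
save('scene','s17'); im=cv2.imread('pics/s17.png')[150:225,215:290]; cv2.imwrite('pics/s17h.png',cv2.resize(im,None,fx=10,fy=8 and 10,interpolation=cv2.INTER_CUBIC)[:600])
E
```

```text
(no output)
```

View pics/s17h.png

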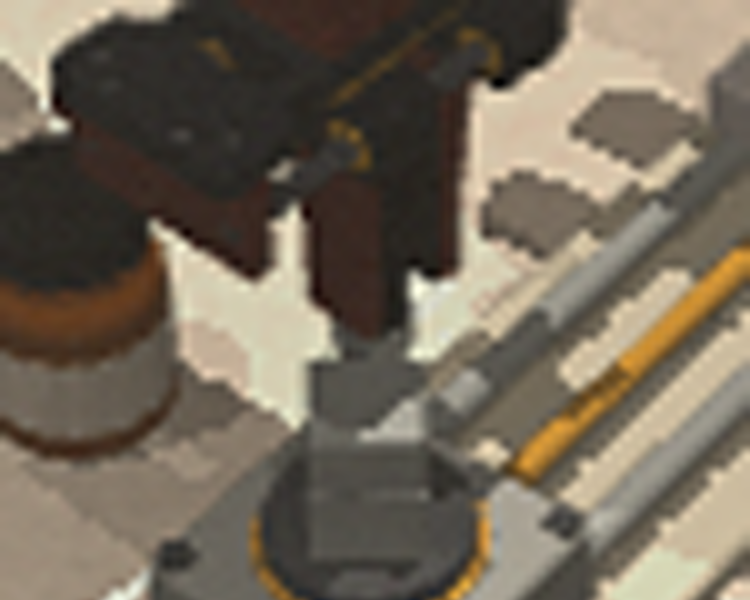

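```bash
python3 -m handwheel '[[1,0,0,0,0,0,0],[1,0,0,0,0,0,0]]' 35 >o; python3 chk.py;  python3 -m handwheel '[[1,-0.4,0.3,0,0,0,0]]' >o; python3 chk.py; python3 -m handwheel '[[1,-0.4,0.3,0,0,0,0]]' >o; python3 chk.py; python3 st.py
```

```text
t 27.57 th 130.5 r 69.4 Ft 12.0 Fr -4.8 Fz 5.0
t 27.65 th 130.3 r 69.4 Ft 11.6 Fr -4.9 Fz 5.0
t 27.73 th 130.0 r 69.4 Ft 14.6 Fr -6.1 Fz 7.2
t 27.73 tcp [ 0.5126 -0.0104  0.1166] azY 90.1 F [ -7.3 -14.1   7.2] M [-2.64  1.05  0.07] w 0.0217
```

```bash
python3 -m handwheel '[[1,-0.4,0.3,0,0,0,0]]' >o; python3 chk.py && : ; python3 -m handwheel '[[1,-0.4,0.3,0,0,0,0]]' >o; python3 chk.py; python3 st.py
```

```text
t 27.82 th 129.8 r 69.4 Ft 13.3 Fr -6.2 Fz 8.4
t 27.9 th 129.4 r 69.4 Ft 12.8 Fr -6.4 Fz 7.9
t 27.9 tcp [ 0.5131 -0.01    0.1165] azY 90.1 F [ -5.8 -13.1   7.9] M [-2.65  1.13  0.06] w 0.0212
```

```bash
python3 - <<'E'
from h import *
for i in range(4): save('scene',f's18{i}')
def g(t): return cv2.GaussianBlur(cv2.cvtColor(cv2.imread(f'pics/{t}.png'),cv2.COLOR_BGR2GRAY),(3,3),0.8)
A=g('s180'); x0,y0,x1,y1=290,147,316,166
tmpl=A[y0:y1,x0:x1]
for t in ['s11','s12','s13','s14','s15','s16','s17','s181','s182','s183']:
    W=np.eye(2,3,dtype=np.float32); W[:,2]=[x0,y0]
    try:
        c,W=cv2.findTransformECC(tmpl,g(t),W,cv2.MOTION_TRANSLATION,(3,200,1e-6),None,1); print(t,(W[:,2]-[x0,y0]).round(3),round(c,4))
    except cv2.error as e: print(t,'err')
s=load('s17'); a=np.radians(4.3)
p=lambda y:w2px(s,[.5556-np.sin(a)*y,-.0652+np.cos(a)*y,.066])
print('px per mm',(p(.255)-p(.254)))
E
python3 chk.py
```

```text
s11 [-1.013  1.136] 0.9639
s12 [-0.719  0.816] 0.9686
s13 [-0.385  0.504] 0.9729
s14 [-0.127  0.227] 0.9821
s15 [ 0.013 -0.001] 0.998
s16 [-0.007 -0.002] 0.9991
s17 [-0.004  0.009] 0.9994
s181 [-0.003  0.015] 0.9998
s182 [ 0.008 -0.001] 0.9998
s183 [0.003 0.01 ] 0.9998
px per mm [ 0.17886986 -0.16620386]
t 28.1 th 129.3 r 69.4 Ft 12.7 Fr -5.5 Fz 7.0
```

Image tracking shows the carriage hasn't moved since knob angle 135°, where the force began to rise. So it is against the stop, and I'm easing off now.

```bash
python3 -m handwheel '[[1,0.3,-0.5,0,0,0,0],[1,0.6,-1,-0.1,0,0,0]]' >o; python3 chk.py; python3 st.py
```

```text
t 28.27 th 129.8 r 69.3 Ft 8.8 Fr -1.9 Fz 4.6
t 28.27 tcp [ 0.5128 -0.0104  0.1166] azY 90.1 F [-5.6 -7.1  4.6] M [-1.53  0.81  0.02] w 0.0212
```

```bash
python3 -m handwheel '[[1,0.4,-0.4,-0.1,0,0,0],[1,0.8,-0.8,-0.2,0,0,0]]' >o; python3 chk.py;  python3 -m handwheel '[[1,0.3,-0.2,-0.2,0,0,0]]' >o; python3 chk.py; python3 st.py
```

```text
t 28.43 th 130.4 r 69.3 Ft 5.4 Fr -2.8 Fz 2.0
t 28.52 th 130.6 r 69.3 Ft 6.6 Fr -4.4 Fz 1.0
t 28.52 tcp [ 0.5121 -0.011   0.1169] azY 90.1 F [-2.2 -7.7  1. ] M [-1.31  0.43  0.01] w 0.0213
```

```bash
python3 -m handwheel '[[1,0.1,-0.5,0,0,0,0],[1,0.2,-0.9,0,0,0,0]]' >o; python3 chk.py; python3 st.py
```

```text
t 28.68 th 131.0 r 69.1 Ft 4.8 Fr 1.9 Fz 1.7
t 28.68 tcp [ 0.5119 -0.0114  0.1168] azY 90.0 F [-4.9 -1.7  1.7] M [-0.51  0.7   0.06] w 0.0218
```

Only about 5 N remains, close to the drag. I'm opening slightly and checking the forces before lifting.

```bash
python3 -m handwheel '[[1,0.3,0,0,0,0,0],[0.7,0.3,0,0,0,0,0],[0.6,0.3,0,0,0,0,0],[0.5,0.3,0,0,0,0,0],[0.45,0.3,0,0,0,0,0]]' 10 >o; python3 chk.py; python3 st.py
```

```text
t 29.1 th 128.8 r 67.2 Ft 0.2 Fr -0.1 Fz -0.2
t 29.1 tcp [ 0.5151 -0.0112  0.1181] azY 90.0 F [-0.1 -0.2 -0.2] M [ 0.04 -0.    0.03] w 0.0429
```

```bash
python3 -m handwheel '[[0.45,0,0,-8,0,0,0],[0.45,0,0,-25,0,0,0],[0.45,0,0,-50,0,0,0],[0.45,0,0,-75,0,0,0],[0.45,0,0,-90,0,0,0],[0.45,0,0,-90,0,0,0]]' && python3 -m handwheel '[[0.45,0,-40,-10,0,0,0],[0.45,0,-80,-20,0,0,0],[0.45,0,-120,-20,0,0,0],[0.45,0,-160,-20,0,0,0],[0.45,0,-200,-20,0,0,0],[0.45,0,-230,-20,0,0,0],[0.45,0,-230,-20,0,0,0]]'; python3 - <<'E'
from h import *
save('scene','s20');crop('s20',220,120,350,230,6);save('top','t20');crop('t20',150,170,300,260,5)
def g(t): return cv2.GaussianBlur(cv2.cvtColor(cv2.imread(f'pics/{t}.png'),cv2.COLOR_BGR2GRAY),(3,3),0.8)
A=g('s180'); x0,y0,x1,y1=290,147,316,166
W=np.eye(2,3,dtype=np.float32); W[:,2]=[x0,y0]
c,W=cv2.findTransformECC(A[y0:y1,x0:x1],g('s20'),W,cv2.MOTION_TRANSLATION,(3,200,1e-6),None,1); print(W[:,2]-[x0,y0],c)
E
```

```text
time: 29.6
tcp_pos: [0.5169, -0.0115, 0.2119]
eef_rot: [[-1.0, -0.001, 0.007], [-0.001, 1.0, -0.0], [-0.007, -0.0, -1.0]]
wrist_force: [0.7, 0.1, 0.2]
grip_width: 0.0484
time: 30.18
tcp_pos: [0.5148, -0.2463, 0.2276]
eef_rot: [[-1.0, 0.003, 0.001], [0.003, 1.0, -0.001], [-0.001, -0.001, -1.0]]
wrist_force: [0.3, 0.0, 0.4]
grip_width: 0.0482
[ 0.1552124  -0.04795837] 0.9755861988115394
```

View pics/s20_c220_120.png

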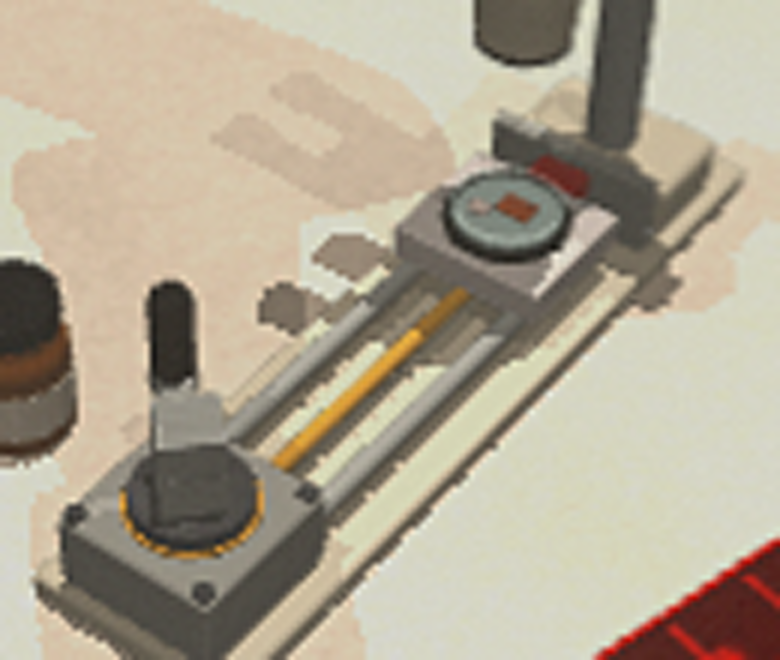

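View pics/t20_c150_170.png

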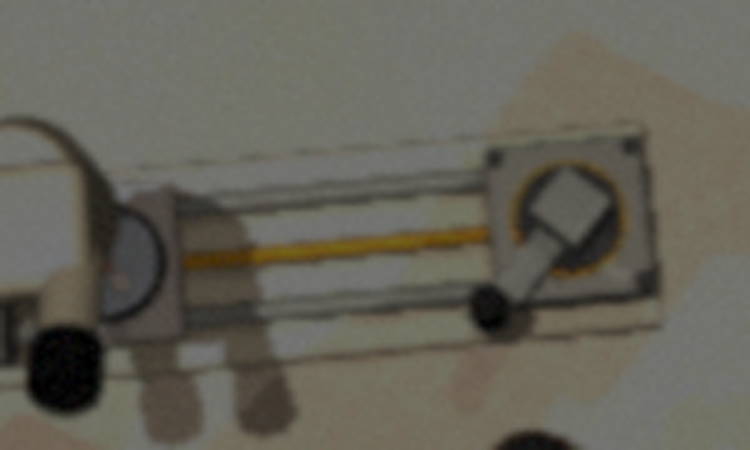

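```bash
python3 - <<'E'
from h import *
s=load('s20'); im=cv2.imread('pics/s20.png')[160:215,228:275]; k=11
big=cv2.resize(im,None,fx=k,fy=k,interpolation=cv2.INTER_CUBIC)
a=np.radians(131.5)
for dz,col in [(0,(0,255,0)),(.004,(0,0,255))]:
  for z in (.070,.116):
    P=[]
    for dx,dy in [(16,16),(16,-16),(-16,-16),(-16,16)]:
      x,y=dx/1e3,dy/1e3; u=w2px(s,[.5556+x*np.cos(a)-y*np.sin(a),-.0655+x*np.sin(a)+y*np.cos(a),z+dz]); P.append(((u-[228,160]+.5)*k))
    cv2.polylines(big,[np.array(P,np.int32)],True,col,1)
cv2.imwrite('pics/hub.png',cv2.convertScaleAbs(big,alpha=1.5))
E
```

```text
(no output)
```

View pics/hub.png

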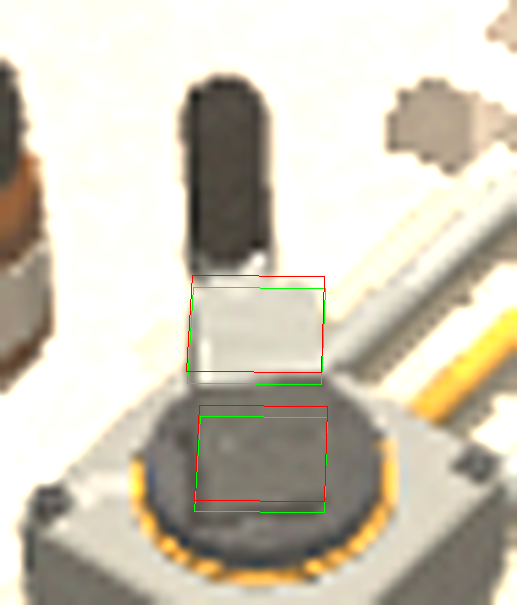

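```bash
python3 - <<'E'
from h import *
t=load('t20'); f=lambda u,v,z:px2w(t,150+u/5-.4,170+v/5-.4,z)[:2]
h=f(570,209,.116);k=f(491,304,.128);d=k-h;print(h,k,np.degrees(np.arctan2(d[1],d[0])),np.hypot(*d))
import json
for i in range(2): save('scene',f's21{i}')
def g(n): return cv2.GaussianBlur(cv2.cvtColor(cv2.imread(f'pics/{n}.png'),cv2.COLOR_BGR2GRAY),(3,3),0.8)
def gy(n): 
    return g(n)
# lit/edge-based: track orange chip & dish in hue-ish channel (R-B), robust to shadow
def rb(n):
    im=cv2.imread(f'pics/{n}.png').astype(np.float32)+5; return cv2.GaussianBlur((np.log(im[:,:,2]/im[:,:,0])),(3,3),.8)
x0,y0,x1,y1=296,148,314,162
for n in ['s14','s15','s17','s181','s183','s20','s210','s211']:
    W=np.eye(2,3,dtype=np.float32); W[:,2]=[x0,y0]
    c,W=cv2.findTransformECC(rb('s180')[y0:y1,x0:x1],rb(n),W,cv2.MOTION_TRANSLATION,(3,200,1e-6),None,1); print(n,(W[:,2]-[x0,y0]).round(3),round(c,4))
E
```

```text
[ 0.55342546 -0.06190996] [ 0.50192009 -0.01891102] 140.14338910489386 0.06709480216794222
s14 [-0.179  0.182] 0.9963
s15 [ 0.01 -0.  ] 0.9995
s17 [-0.012 -0.023] 0.9996
s181 [-0.015 -0.009] 0.9996
s183 [-0.027 -0.017] 0.9997
s20 [-0.019 -0.026] 0.9996
s210 [ 0.002 -0.03 ] 0.9995
s211 [-0.03  -0.025] 0.9995
```

Chromatic tracking is not affected by shadows, and it shows the carriage still at the stop after release (within 0.03 px). A last look at the whole bench before handing in:

```bash
python3 - <<'E'
from h import *
save('top','t22');print(state()['time'],state()['wrist_force'].round(1))
E
```

```text
30.4333 [-0.6 -0.2 -0.5]
```

View pics/t22.png

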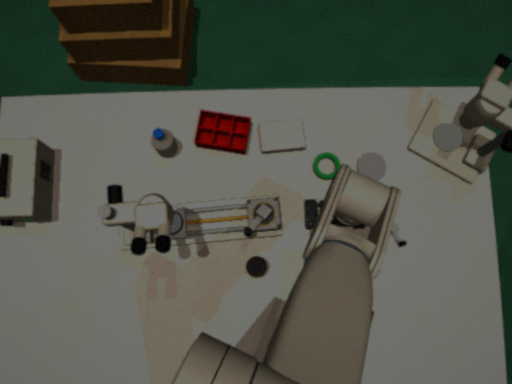

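View pics/s20.png

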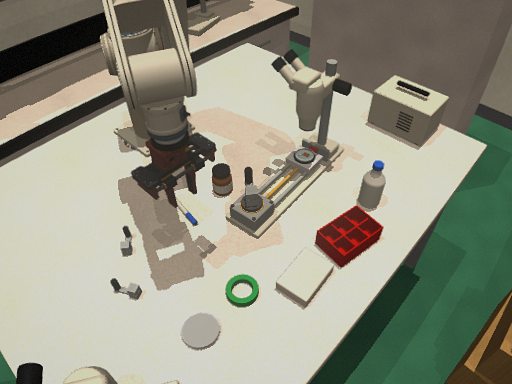

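Every bystander is where it was at the start: jar (257,267), tray (222,132), box (282,136), roll (326,166), dish (371,166), both small cranks and the marker. The crank is on the shaft at (262,213), and the gripper is clear at z ≈ 0.23 m.

```bash
python3 -c "
from station import close_job
print(close_job())"
```

```text
the job is handed in; nothing more can be done
None
```

The job is done and handed in at about 30 s of the 72 s allowed. The carriage is against the red stop, the crank is on its shaft and released, and the gripper is clear.

- **Fitting the crank:** I picked up the largest crank by its hub. I read the angle of the shaft's flats from the pictures, and the crank slid on at the first try with side forces of 6 N or less. It met the collar at the expected height, with about 12 N of contact.
- **Winding:** I wound the knob about 2.6 turns clockwise, taking the last part in small steps while checking the force.
- **At the stop:** The force first rose at about 9 N. I kept stepping a little further to make sure, which took it to 14.6 N at the knob, against the 25 N limit. Tracking in the images showed the carriage had already stopped at the first rise, so I eased off and let go.
- **Last checks:**
  - The carriage had not moved after release, to within 0.03 pixel.
  - The hub outline matches a fully seated crank to about 1 mm.
  - The bystanders in view are in their starting places, and the wrist force is near zero.
- **Checks that disagreed:**
  - A plain brightness track gave a 0.16-pixel shift after release. I put that down to the arm's moving shadow, because the colour-ratio track showed no shift.
  - The crank's final angle read about 140° in the top camera, against about 131–135° from the arm.
  - Radial force at the knob briefly reached about 11 N while winding.

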